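# Park the bottle clamp's spring plunger and open the clamp

### The arm

A 6-joint arm with a two-finger parallel gripper is mounted at the origin on the work surface. World frame = base frame: x ahead of the robot, y to its left, z up, the work surface at z = 0. Lengths are in mm, angles in rad, forces in N, time in s.
With the tool pointing down it reaches from about 300 to 775 mm from the base axis. Payload 14.6 kg.
Tool frame: the origin (TCP) lies on the centre line of the jaws, within the pads' length; the fingertips stand ahead of it and the grasp point (between the pads) is the TCP (manip.tip_reach is the z of the fingertips in the tool frame, in mm); z points along the fingers, y is the direction in which the jaws open and shut (so a half turn about z gives the same grasp; the last joint's range is limited). The gripper opens to 94 mm and grips with 3 to 60 N. Pads are 16 mm wide; open, the fingers measure 119 mm over their backs; the gripper's body (75 mm by 177 mm) begins 78 mm behind the grasp point.
Start: joints at [-1.385, 0.3, 1.521, -0, 1.321, -0.067], TCP at [137.557, -532.51, 196.146] pointing down, gripper open.
Joint ranges: [-3.03, 3.03], [-0.79, 2.21], [0.23, 2.52], [-1.04, 4.18], [0, 3.07], [-2.55, 2.55]. Speed limits (rad/s): [2.22, 2.22, 2.57, 3.14, 3.14, 3.14].

### API

Orientations are given as [roll, pitch, yaw] about the fixed x, y, z axes, in that order (R = Rz(yaw) Ry(pitch) Rx(roll)).
In Python, from cell import manip, camera, search_frame, masks_of, tip_of gives the robot as it stands.
- The arm moves only by the tool send_rows, never from a script. Its argument "plan" is a list of rows, each an object with "travel": the shift along the tool's x, y, z in mm, a list of three; "delta_rot": the turn, a rotation vector about the tool's x, y, z in degrees, a list of three; "fingers": the gripper's target within -1 to 1 (shut at 1, half-way at 0, fully open at -1). In form: [{"travel": [dx, dy, dz], "delta_rot": [wx, wy, wz], "fingers": fingers}, ...]. A call has 1 to 20 rows; each row shifts and turns the commanded pose from where the row before left it, along the tool's axes as they then stand; what a row does not reach is not made up. A row lasts 1/8 s, in which the tool goes at most 62.5 mm and 10.7 degrees, less where a joint would pass 70% of its speed; a pose out of reach is approached as far as the arm can. A call is refused whole if a number of a shift passes 62.5 or a number of a turn 10.7, either way. A call with a gripper value outside its range is refused whole. The fingers move at their own pace and stop on an object; "grip_force" is the grip in N (left out, the last holds). Time passes only in rows, so rows that do not move let the fingers close. It gives the time, the measured TCP pose, the force and the opening at its end, in the units of the state.
- manip.read_state(): the state, without advancing time (a new reading comes with each control period).
- camera(name): name is "scene" or "top" or "wrist"; returns a dict with "color" (420x560x3 uint8, red, green, blue), "z_map" (420x560 float32, mm along the optical axis (not along the pixel's ray), 0 where there is no reading), "fov_y" (degrees; the focal length in pixels is half the picture's height over the tangent of half this angle, whatever the lens; pixels are square), "cx", "cy" (the principal point, pixels), "world_from_camera" (4x4, takes a point from camera to world coordinates); the wrist camera has in their place "tool_from_camera" (4x4, takes a point from camera to tool coordinates, whose origin is the TCP and whose axes are the flange's). Camera axes: x right, y up, looking along -z (the intrinsics and any distortion apply to the point x, -y, -z); pixel columns grow to the right and rows downward; lengths in mm; the calibration is good to about 2 mm. A picture is of the moment at which its call begins: read the wrist's pose just before it.
- manip.sign_off(): hands the job in, once; it reports no verdict.
Trained networks look in the newest picture that a camera, given by its name, has taken for a name from the list of things; names that differ only in an ending like _2 or _b are one class to them, and where a whole thing is asked for, a point or a joint stands for the part that bears it (a point fixed in the world has none). Each returns a list of dicts, best first, with "confidence" (0 to 1); they miss things now and then, are a little off and sometimes report something else, mostly with a low value. They report only what shows in the picture. A call takes as long as a camera call.
- search_frame(name, camera): "at" ([x, y, z] in mm, in the coordinates of the camera as it stood for that picture, good to about 4 mm: the middle of the surface that is visible of it).
- masks_of(name, camera): "region" (420x560 bool, what is visible of it).
- tip_of(name, camera): "at" ([x, y, z] in mm, in the coordinates of the camera as it stood for that picture, good to about 4 mm: a listed point, or the origin of a listed thing).
The state is a dict: "clock": time; "joints": joint angles; "qd": joint speeds; "effort": joint torques, N m; "eef_pos": TCP position; "eef_rot": TCP orientation; "wrist_force": force on the tool from outside, world axes, zero at the start; "moment": the same for the moment, N m; "finger_gap": finger opening in mm.
Only numpy, scipy, OpenCV 4.12 (cv2) and the standard library are available. Lean on these libraries where they do the work, as an engineer would, in place of code of your own. Each camera call takes 0.05 s, during which the arm holds its last target. There are 200 camera calls.

### The job

Open the bottle clamp: pull its black plunger knob up against the spring, twist it clockwise until it meets the stop and settle it down into its rest notch so that it stays up by itself, and only then slide the blue carriage fully away from the bottle to its end stop and let go. The plunger is a precision part: never force its red pin against the slot, the rim or the stop with more than 20 N. Do not knock or shift the bottle in the clamp or the things standing around it.

Things in the scene. Friction and masses are not known exactly. Their poses are not given: they have to be found in the camera images.
- fixture: bottle clamp fixed to the bench: aluminium plate 120 x 370 x 12 mm, steel rails along its y. Origin on the bench top, under the knob's axis when locked; y points along the rail away from the bottle, z up. The bottle stands at y = -140 mm, a blue fixed jaw 97 mm tall at y = -190 mm; the blue end stop, top 52 mm above the bench, begins at y = 101 mm
- carriage (a joint): slide in m of the blue carriage (90 x 90 mm, top 56 mm above the bench; its jaw towards the bottle reaches 84 mm) along the fixture's y: 0 locked, 0.055 at the end stop. The plunger's foot locks it (2 mm play) until lifted by 5 mm; then it slides against 3 N of friction. It carries housing and knob and may be dragged by the knob or pushed
- plunger (a joint): lift in m: 0 home, 0.016 top of stroke, a dead stop. A spring pulls it down with about 6 N at home, 13 N at the top. Held 0.012 to 0.015 up, the red pin clears slot and rim and the knob can turn; lower down the slot holds it within 0.1 rad. In the rest notch it reads about 0.0065, left on the rim short of the notch 0.010 to 0.011
- knob (a joint): twist in rad, 0 home, growing clockwise seen from above; the other way is blocked. The rest notch's middle lies anywhere from 0.85 to 1.42 (not given, set anew each time); the pin drops 4 mm into it within 0.04. A tall stop at its far side is met about 0.04 past the middle. Turning takes 0.02 N m until the stop; 10 N of pin on stop, 20 mm from the axis, is 0.2 N m
- knob_grip (a point): centre of the black bar knob (14 mm thick along its x, 42 mm long along its y, 28 mm high), on the plunger's axis; rises and turns with it. At home 114 mm above the bench, x and y as the fixture's; z up. Under the bar is a 10 mm stem; the housing's tallest part ends 26 mm below this point at home
- housing: round steel housing, 50 mm across, on the carriage top: the pin's slot (towards -x), then clockwise the rim and a brass collar with rest notch and stop (tops 32 mm above the origin). Origin on the plunger's axis, at the carriage top, 56 mm above the bench. Moves with the carriage
- pin: red cross pin, 5 mm square with a flat underside, sticking out 22 mm from the plunger's axis along the knob's -x, 10 mm above the carriage top when home. Origin on the plunger's axis at the carriage top when home; it rises and turns with the knob
- sample_bottle: clear water bottle with a blue band and blue cap, 62 mm across, 190 mm tall, standing loose in the clamp; origin at the centre of its underside (12 mm above the bench). Leave it
- reagent_jar: amber jar with white cap, 64 mm across, 90 mm tall, origin at the centre of its underside. Leave it
- meter: grey handheld meter 150 x 70 x 30 mm lying flat, origin at the centre of its underside. Leave it
- beaker: white cup, 70 mm across, 85 mm tall, origin at the centre of its underside. Leave it

How it is judged (in metres and radians):
On the way, in this order (a step that is already met when the one before it is completed fails the run):
1. the plunger sits in its rest notch (lift 5 to 8.5 mm, twisted clockwise by more than 0.6 rad) with the carriage still within 10 mm of its locked place (value of joint plunger between 0.005 and 0.0085 m and value of joint knob above 0.6 rad and value of joint carriage below 0.01 m), for 0.3 s.
2. the carriage is slid to its end stop (within 5 mm) (value of joint carriage above 0.05 m), for 0.2 s.
At the end, for the whole second after the job is handed in: The plunger stays in its rest notch by itself (lift 5 to 8.5 mm, twisted clockwise by more than 0.6 rad), the carriage is at rest within 5 mm of its end stop, and the bottle, jar, meter and beaker still stand (value of joint plunger between 0.005 and 0.0085 m and value of joint knob above 0.6 rad and value of joint carriage above 0.05 m and linear speed of pin below 0.01 m/s and angle between sample_bottle's own z axis and vertical below 0.25 rad and angle between each of reagent_jar, meter, beaker's own z axis and vertical below 0.3 rad); the robot touches nothing.
It fails at once if the pin is forced against the slot, rim, notch or stop with more than 20 N (contact force between pin and housing above 20 N).
It fails at once if the sample bottle is shifted by more than 20 mm or tipped by more than 0.25 rad (distance of sample_bottle from where it was at the start of the episode above 0.02 m or angle between sample_bottle's own z axis and vertical above 0.25 rad).
It fails at once if the reagent jar is shifted by more than 30 mm or tipped by more than 0.3 rad (distance of reagent_jar from where it was at the start of the episode above 0.03 m or angle between reagent_jar's own z axis and vertical above 0.3 rad).
It fails at once if the meter is shifted by more than 30 mm or tipped by more than 0.3 rad (distance of meter from where it was at the start of the episode above 0.03 m or angle between meter's own z axis and vertical above 0.3 rad).
It fails at once if the beaker is shifted by more than 30 mm or tipped by more than 0.3 rad (distance of beaker from where it was at the start of the episode above 0.03 m or angle between beaker's own z axis and vertical above 0.3 rad).
It also fails if it takes over 61 s, if anything falls off the work surface, if the arm or the gripper's body presses on something with over 40 N, if the wrist force passes 120 N, or if a joint passes its speed limit or range.

## Working session

There is one attempt and no reset: what is moved stays moved. The work goes in short steps, Python scripts to look and compute and a tool call to move; the robot and the scene stay as the last step left them, time stands still between calls to the robot, and variables do not carry over. Pictures are saved under pics/ and viewed, about 8 in all and at most 12, crops included, and the job is handed in when it is done.

Besides the shell and the picture viewer there is one more tool, called after "Emit:" as a command line: name --argument value ..., lists and objects as JSON in quotes. send_rows: Moves the arm, as the interface text tells. Its arguments: {"type":"object","properties":{"plan":{"type":"array"},"grip_force":{"type":"number"}},"required":["plan"]}

```bash
mkdir -p pics
cat > h.py <<'E'
import numpy as np, cv2
from scipy.spatial.transform import Rotation as R
from cell import manip, camera, search_frame, masks_of, tip_of
def w(T,p): return (T@np.r_[p,1])[:3]
def cloud(c,T):
    f=210/np.tan(np.radians(c["fov_y"])/2); v,u=np.mgrid[:420,:560]; z=c["z_map"]
    P=np.stack([(u-c["cx"])*z/f,-(v-c["cy"])*z/f,-z],-1)
    return P@T[:3,:3].T+T[:3,3]
def wristT(c,s):
    T=np.eye(4);T[:3,:3]=R.from_euler('xyz',s["eef_rot"]).as_matrix();T[:3,3]=s["eef_pos"]
    return T@c["tool_from_camera"]
E
python3 - <<'E'
from h import *
s=manip.read_state();print({k:np.round(v,3) for k,v in s.items()},manip.tip_reach)
ims=[]
for n in("scene","top"):
    c=camera(n);T=c["world_from_camera"];ims.append(c["color"])
    for k in("fixture","carriage","housing","knob_grip","pin","sample_bottle","reagent_jar","meter","beaker"):
        print(n,k,[(np.round(w(T,d["at"])),round(d["confidence"],2)) for d in tip_of(k,n)[:2]])
    P=cloud(c,T)
    for m in masks_of("knob_grip",n)[:1]:
        q=P[m["region"]&(c["z_map"]>0)];q=q[q[:,2]>112];print('mask',len(q),np.median(q,0) if len(q) else 0)
        if len(q)>10: print(cv2.minAreaRect(q[:,:2].astype(np.float32)))
for n,i in zip("st",ims): cv2.imwrite(f"pics/{n}.png",i[:,:,::-1])
E
```

```text
{'clock': np.float64(0.0), 'joints': array([-1.385,  0.3  ,  1.522,  0.   ,  1.321, -0.067]), 'qd': array([-0.001,  0.001,  0.   ,  0.001, -0.001, -0.   ]), 'effort': array([ 3.0000e-03, -5.3180e+01, -3.5274e+01,  7.1000e-02,  2.4000e-02,
       -0.0000e+00]), 'eef_pos': array([ 137.494, -532.247,  195.585]), 'eef_rot': array([-3.14 , -0.   ,  0.253]), 'wrist_force': array([0.774, 0.7  , 0.093]), 'moment': array([0.019, 0.009, 0.023]), 'finger_gap': np.float64(93.879)} 19.0
scene fixture [(array([514.,  25.,   1.]), 0.62)]Traceback (most recent call last):
  File "<stdin>", line 7, in <module>
ValueError: it knows: beaker, fixture, housing, knob_grip, meter, pin, reagent_jar, sample_bottle
```

Run:
```python
from h import *
for n in("scene","top"):
    c=camera(n);T=c["world_from_camera"];cv2.imwrite(f"pics/{n}.png",c["color"][:,:,::-1])
    for k in("fixture","housing","knob_grip","pin","sample_bottle","reagent_jar","meter","beaker"):
        print(n,k,[(np.round(w(T,d["at"])),round(d["confidence"],2)) for d in tip_of(k,n)[:2]])
    P=cloud(c,T)
    for m in masks_of("knob_grip",n)[:1]:
        q=P[m["region"]&(c["z_map"]>0)];q=q[q[:,2]>112];print('mask',len(q),np.median(q,0) if len(q) else 0)
        if len(q)>10: print(cv2.minAreaRect(q[:,:2].astype(np.float32)))
a=[cv2.imread(f"pics/{n}.png") for n in("scene","top")]
cv2.imwrite("pics/both.png",cv2.resize(np.vstack(a),(400,600)) if 0 else cv2.resize(np.hstack(a),(800,300)))
```

```text
scene fixture [(array([517.,  24.,   1.]), 0.72)]
scene housing [(array([516.,  25.,  56.]), 0.59)]
scene knob_grip [(array([519.,  21., 115.]), 0.51)]
scene pin []
scene sample_bottle [(array([ 573., -103.,   13.]), 0.83)]
scene reagent_jar [(array([791.,  -0.,   3.]), 0.75)]
scene meter [(array([ 572., -422.,    5.]), 0.97)]
scene beaker [(array([499., 392.,   1.]), 0.59)]
mask 92 [520.1885861   27.75516965 125.37105198]
((516.2017211914062, 26.13692283630371), (17.8791561126709, 42.83150863647461), 23.36605453491211)
top fixture [(array([515.,  24.,  -2.]), 0.63)]
top housing [(array([517.,  25.,  58.]), 0.72)]
top knob_grip [(array([514.,  25.,  56.]), 0.27)]
top pin []
top sample_bottle [(array([ 570., -102.,   13.]), 0.59)]
top reagent_jar [(array([794.,  -1.,   4.]), 0.91), (array([ 571., -101.,   11.]), 0.27)]
top meter [(array([ 572., -413.,   -2.]), 0.8)]
top beaker [(array([494., 395.,  -4.]), 0.83)]
mask 132 [514.51094736  24.58254716 127.48663415]
((514.9293212890625, 24.746328353881836), (13.822935104370117, 41.50642395019531), 25.379674911499023)
```

View pics/scene.png

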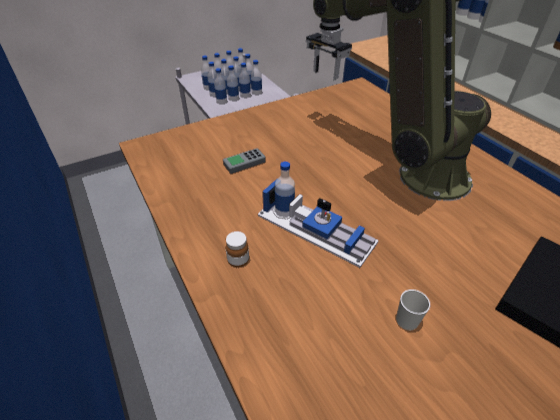

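View pics/top.png

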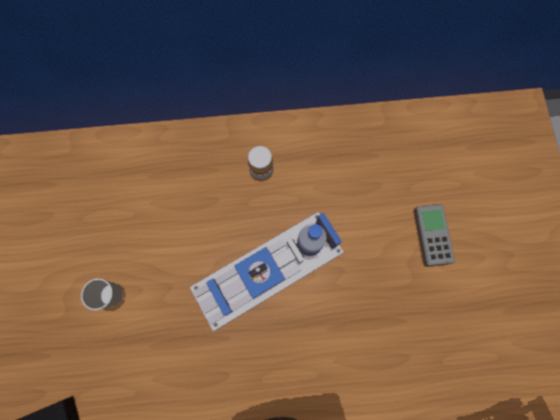

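Scene: the fixture is diagonal, bottle at top-image px (313,238), knob (258,270), fixture yaw about 24°. Jar, beaker and meter are well away from it. Next I move above the knob.

Emit:
send_rows --plan '[{"travel": [0,0,-32],"delta_rot": [0,0,0],"fingers": -1},{"travel": [0,0,-32],"delta_rot": [0,0,0],"fingers": -1},{"travel": [31.6,-27.8,0],"delta_rot": [0,0,0],"fingers": -1},{"travel": [31.6,-27.8,0],"delta_rot": [0,0,0],"fingers": -1},{"travel": [31.6,-27.8,0],"delta_rot": [0,0,0],"fingers": -1},{"travel": [31.6,-27.8,0],"delta_rot": [0,0,0],"fingers": -1},{"travel": [31.6,-27.8,0],"delta_rot": [0,0,0],"fingers": -1},{"travel": [31.6,-27.8,0],"delta_rot": [0,0,0],"fingers": -1},{"travel": [31.6,-27.8,0],"delta_rot": [0,0,0],"fingers": -1},{"travel": [31.6,-27.8,0],"delta_rot": [0,0,0],"fingers": -1},{"travel": [31.6,-27.8,0],"delta_rot": [0,0,0],"fingers": -1},{"travel": [31.6,-27.8,0],"delta_rot": [0,0,0],"fingers": -1},{"travel": [31.6,-27.8,0],"delta_rot": [0,0,0],"fingers": -1},{"travel": [31.6,-27.8,0],"delta_rot": [0,0,0],"fingers": -1},{"travel": [31.6,-27.8,0],"delta_rot": [0,0,0],"fingers": -1},{"travel": [31.6,-27.8,0],"delta_rot": [0,0,0],"fingers": -1},{"travel": [31.6,-27.8,0],"delta_rot": [0,0,0],"fingers": -1},{"travel": [31.6,-27.8,0],"delta_rot": [0,0,0],"fingers": -1}]'

```text
clock: 3.35
eef_pos: [516.5, 25.9, 260.2]
eef_rot: [3.142, -0.0, 0.253]
wrist_force: [0.4, -0.4, 0.0]
finger_gap: 94.1
```

Emit:
send_rows --plan '[{"travel": [0,0,0],"delta_rot": [0,0,-9.9],"fingers": -0.3},{"travel": [0,0,0],"delta_rot": [0,0,-10],"fingers": -0.3},{"travel": [0,0,0],"delta_rot": [0,0,-10],"fingers": -0.3},{"travel": [0,0,0],"delta_rot": [0,0,-10],"fingers": -0.3},{"travel": [0,0,0],"delta_rot": [0,0,-10],"fingers": -0.3},{"travel": [0,0,0],"delta_rot": [0,0,-10],"fingers": -0.3},{"travel": [0,0,0],"delta_rot": [0,0,-10],"fingers": -0.3},{"travel": [0,0,0],"delta_rot": [0,0,-10],"fingers": -0.3},{"travel": [0,0,0],"delta_rot": [0,0,-10],"fingers": -0.3},{"travel": [0,0,0],"delta_rot": [0,0,-10],"fingers": -0.3},{"travel": [0,0,0],"delta_rot": [0,0,0],"fingers": -0.3},{"travel": [0,0,0],"delta_rot": [0,0,0],"fingers": -0.3}]'

```text
clock: 4.85
eef_pos: [515.8, 24.6, 260.2]
eef_rot: [3.142, 0.0, 1.992]
wrist_force: [0.4, -0.5, -0.9]
finger_gap: 61.1
```

```bash
cat > look.py <<'E'
from h import *
import sys
s=manip.read_state();c=camera("wrist");T=wristT(c,s)
print({k:np.round(s[k],3) for k in("clock","joints","eef_pos","eef_rot","wrist_force","moment","finger_gap")})
for k in("housing","knob_grip","pin"):
    print(k,[(np.round(w(T,d["at"]),1),round(d["confidence"],2)) for d in tip_of(k,"wrist")[:2]])
P=cloud(c,T);z=float(sys.argv[2]) if len(sys.argv)>2 else 121
for m in masks_of("knob_grip","wrist")[:1]:
    q=P[m["region"]&(c["z_map"]>0)];q=q[q[:,2]>z];print('mask',len(q),np.median(q,0))
    ctr,sz,a=cv2.minAreaRect(q[:,:2].astype(np.float32))
    d=np.linalg.eigh(np.cov(q[:,:2].T))[1][:,1];print(ctr,sz,a,'pca long axis',np.degrees(np.arctan2(d[1],d[0])))
h=P[(P[:,2]>52)&(P[:,2]<60)&(np.hypot(P[:,0]-515.5,P[:,1]-25)<90)]
print('carriage',cv2.minAreaRect(h[:,:2].astype(np.float32)))
cv2.imwrite(f"pics/{sys.argv[1]}.png",c["color"][:,:,::-1])
E
python3 look.py w1
```

```text
{'clock': np.float64(4.85), 'joints': array([-0.023,  0.182,  1.519,  0.   ,  1.441, -0.445]), 'eef_pos': array([515.846,  24.613, 260.172]), 'eef_rot': array([3.142, 0.   , 1.992]), 'wrist_force': array([ 0.393, -0.496, -0.88 ]), 'moment': array([ 0.009, -0.131, -0.005]), 'finger_gap': np.float64(61.132)}
housing [(array([514. ,  27.2,  55.2]), 0.55), (array([514.4,  28. ,   1.1]), 0.47)]
knob_grip [(array([512.2,  29.7, 116.8]), 0.63)]
pin [(array([513.7,  28.6,  55.3]), 0.54)]
mask 476 [513.34633973  26.76385239 127.5825556 ]
(513.5316162109375, 26.462072372436523) (13.881078720092773, 40.9712028503418) 25.80020523071289 pca long axis 115.85234354415809Traceback (most recent call last):
  File "look.py", line 12, in <module>
    h=P[(P[:,2]>52)&(P[:,2]<60)&(np.hypot(P[:,0]-515.5,P[:,1]-25)<90)]
      ~^^^^^^^^^^^^^^^^^^^^^^^^^^^^^^^^^^^^^^^^^^^^^^^^^^^^^^^^^^^^^^^
IndexError: boolean index did not match indexed array along axis 1; size of axis is 560 but size of corresponding boolean axis is 3
```

```bash
sed -i 's/^h=P.*/h=P[(P[...,2]>52)\&(P[...,2]<60)\&(np.hypot(P[...,0]-514,P[...,1]-26)<75)]/' look.py; python3 look.py w1
```

```text
{'clock': np.float64(5.1), 'joints': array([-0.023,  0.182,  1.519,  0.   ,  1.441, -0.448]), 'eef_pos': array([515.829,  24.615, 260.151]), 'eef_rot': array([ 3.142, -0.   ,  1.995]), 'wrist_force': array([ 0.022, -0.242,  0.376]), 'moment': array([ 0.011, -0.093,  0.018]), 'finger_gap': np.float64(61.302)}
housing [(array([514.1,  27.3,  55.2]), 0.66)]
knob_grip [(array([514.7,  26.4, 112.6]), 0.85), (array([514.2,  26.5,  54.4]), 0.58)]
pin [(array([511.5,  29.1,   1.3]), 0.41)]
mask 480 [513.41100562  26.84302506 127.55464613]
(513.626953125, 26.284469604492188) (13.9168119430542, 41.121978759765625) 25.94890022277832 pca long axis 115.6704403346154
carriage ((520.0379638671875, 12.370498657226562), (90.03022766113281, 119.59139251708984), 25.23541831970215)
```

View pics/w1.png

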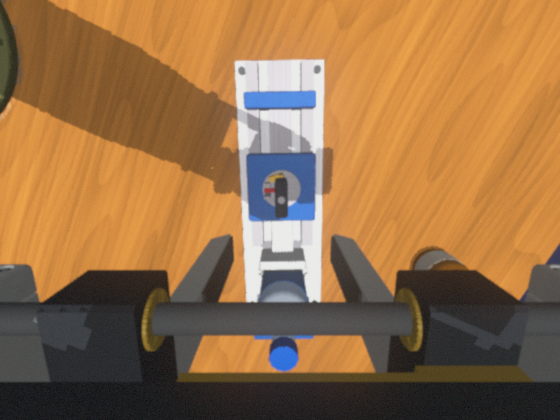

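Wrist view: knob bar at px (281,197), red pin at (268,190) to the slot side, and the brass collar just clockwise of it. Aligning and descending around the bar.

Emit:
send_rows --plan '[{"travel": [2.3,-1.0,10],"delta_rot": [0,0,-1.3],"fingers": -0.3},{"travel": [0,0,20],"delta_rot": [0,0,0],"fingers": -0.4},{"travel": [0,0,20],"delta_rot": [0,0,0],"fingers": -0.4},{"travel": [0,0,20],"delta_rot": [0,0,0],"fingers": -0.4},{"travel": [0,0,20],"delta_rot": [0,0,0],"fingers": -0.4},{"travel": [0,0,20],"delta_rot": [0,0,0],"fingers": -0.4},{"travel": [0,0,20],"delta_rot": [0,0,0],"fingers": -0.4},{"travel": [0,0,14],"delta_rot": [0,0,0],"fingers": -0.4},{"travel": [0,0,0],"delta_rot": [0,0,0],"fingers": -0.4},{"travel": [0,0,0],"delta_rot": [0,0,0],"fingers": -0.4}]'

```text
clock: 6.6
eef_pos: [514.3, 26.3, 116.7]
eef_rot: [3.141, 0.0, 2.019]
wrist_force: [0.5, -0.3, -0.1]
finger_gap: 66.0
```

```bash
python3 look.py w2
```

```text
{'clock': np.float64(6.6), 'joints': array([-0.02 ,  0.304,  1.711,  0.   ,  1.126, -0.468]), 'eef_pos': array([514.284,  26.318, 116.748]), 'eef_rot': array([3.141, 0.   , 2.019]), 'wrist_force': array([ 0.46 , -0.32 , -0.111]), 'moment': array([-0.027, -0.099, -0.017]), 'finger_gap': np.float64(65.984)}
housing [(array([514. ,  26.1,  56.5]), 0.88), (array([514.3,  28.6, 114.6]), 0.67)]
knob_grip [(array([513.5,  29.5, 116.5]), 0.78)]
pin [(array([518.2,  26. ,  55.6]), 0.52)]
mask 1360 [512.96365733  28.16802296 127.60766634]
(513.8714599609375, 26.430870056152344) (13.49662971496582, 41.7226448059082) 25.304683685302734 pca long axis 115.19401070644744
carriage ((519.8970336914062, 12.968147277832031), (90.02940368652344, 118.39336395263672), 25.39859962463379)
```

View pics/w2.png

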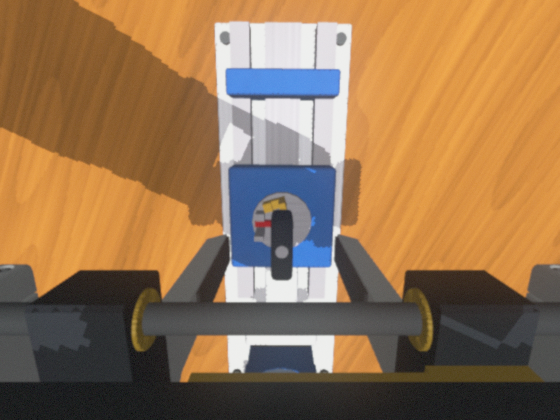

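Aligned: the knob at px (282,245) is centred between the fingers, pin to the left, collar at the top. Closing gently, then firmly.

Emit:
send_rows --plan '[{"travel": [0,0,0],"delta_rot": [0,0,0],"fingers": 0.5},{"travel": [0,0,0],"delta_rot": [0,0,0],"fingers": 1},{"travel": [0,0,0],"delta_rot": [0,0,0],"fingers": 1},{"travel": [0,0,0],"delta_rot": [0,0,0],"fingers": 1},{"travel": [0,0,0],"delta_rot": [0,0,0],"fingers": 1},{"travel": [0,0,0],"delta_rot": [0,0,0],"fingers": 1}]' --grip_force 10

```text
clock: 7.6
eef_pos: [514.0, 26.3, 116.2]
eef_rot: [3.141, 0.0, 2.019]
wrist_force: [1.1, -0.3, 0.3]
finger_gap: 13.3
```

Emit:
send_rows --plan '[{"travel": [0,0,0],"delta_rot": [0,0,0],"fingers": 1},{"travel": [0,0,0],"delta_rot": [0,0,0],"fingers": 1}]' --grip_force 40

```text
clock: 7.85
eef_pos: [514.0, 26.3, 116.2]
eef_rot: [3.142, 0.0, 2.019]
wrist_force: [-0.6, 0.5, -0.5]
finger_gap: 12.7
```

```bash
cat > st.py <<'E'
from cell import manip; import numpy as np
s=manip.read_state();print({k:np.round(s[k],3) for k in("clock","eef_pos","eef_rot","wrist_force","moment","finger_gap")})
E
python3 st.py
```

```text
{'clock': np.float64(7.85), 'eef_pos': array([514.007,  26.305, 116.156]), 'eef_rot': array([3.142, 0.   , 2.019]), 'wrist_force': array([-0.588,  0.504, -0.54 ]), 'moment': array([ 0.093, -0.183, -0.004]), 'finger_gap': np.float64(12.66)}
```

Emit:
send_rows --plan '[{"travel": [0,0,-2],"delta_rot": [0,0,0],"fingers": 1},{"travel": [0,0,-2],"delta_rot": [0,0,0],"fingers": 1},{"travel": [0,0,-2],"delta_rot": [0,0,0],"fingers": 1},{"travel": [0,0,0],"delta_rot": [0,0,0],"fingers": 1}]'

```text
clock: 8.35
eef_pos: [513.8, 26.3, 122.0]
eef_rot: [-3.141, -0.0, 2.019]
wrist_force: [2.1, 0.4, -10.1]
finger_gap: 12.5
```

Emit:
send_rows --plan '[{"travel": [0,0,-2],"delta_rot": [0,0,0],"fingers": 1},{"travel": [0,0,-2],"delta_rot": [0,0,0],"fingers": 1},{"travel": [0,0,-2],"delta_rot": [0,0,0],"fingers": 1},{"travel": [0,0,-1.5],"delta_rot": [0,0,0],"fingers": 1},{"travel": [0,0,0],"delta_rot": [0,0,0],"fingers": 1},{"travel": [0,0,0],"delta_rot": [0,0,0],"fingers": 1}]'

```text
clock: 9.1
eef_pos: [513.8, 26.3, 129.5]
eef_rot: [-3.141, -0.0, 2.019]
wrist_force: [1.8, 1.4, -13.0]
finger_gap: 12.8
```

```bash
python3 look.py w3 133
```

```text
{'clock': np.float64(9.1), 'joints': array([-0.02 ,  0.288,  1.699,  0.   ,  1.155, -0.468]), 'eef_pos': array([513.847,  26.294, 129.497]), 'eef_rot': array([-3.141, -0.   ,  2.019]), 'wrist_force': array([  1.794,   1.408, -13.014]), 'moment': array([-0.037, -0.393, -0.   ]), 'finger_gap': np.float64(12.847)}
housing [(array([512.1,  30.5,  51.9]), 0.66), (array([513.3,  31.9, 127.8]), 0.26)]
knob_grip [(array([513.3,  29.2, 128.1]), 0.69)]
pin [(array([516.5,  24.4,  70.4]), 0.52)]
mask 1298 [512.46716778  28.97940518 140.75160263]
(513.3232421875, 26.995594024658203) (13.853857040405273, 40.78542709350586) 25.27994155883789 pca long axis 114.84215814239009
carriage ((519.9488525390625, 12.736442565917969), (90.13697052001953, 119.16387176513672), 25.322708129882812)
```

Lift is about 13.2 mm by TCP and camera, no slip. Twisting to 44°, short of the earliest stop at 51°.

Emit:
send_rows --plan '[{"travel": [0,0,0],"delta_rot": [0,0,2],"fingers": 1},{"travel": [0,0,0],"delta_rot": [0,0,5],"fingers": 1},{"travel": [0,0,0],"delta_rot": [0,0,5],"fingers": 1},{"travel": [0,0,0],"delta_rot": [0,0,5],"fingers": 1},{"travel": [0,0,0],"delta_rot": [0,0,5],"fingers": 1},{"travel": [0,0,0],"delta_rot": [0,0,5],"fingers": 1},{"travel": [0,0,0],"delta_rot": [0,0,5],"fingers": 1},{"travel": [0,0,0],"delta_rot": [0,0,5],"fingers": 1},{"travel": [0,0,0],"delta_rot": [0,0,5],"fingers": 1},{"travel": [0,0,0],"delta_rot": [0,0,2],"fingers": 1},{"travel": [0,0,0],"delta_rot": [0,0,0],"fingers": 1},{"travel": [0,0,0],"delta_rot": [0,0,0],"fingers": 1}]'

```text
clock: 10.85
eef_pos: [514.2, 26.3, 129.8]
eef_rot: [3.141, -0.0, 1.252]
wrist_force: [4.9, -0.9, -13.7]
finger_gap: 12.3
```

```bash
python3 look.py w4 133
python3 - <<'E'
import cv2
i=cv2.imread('pics/w4.png');cv2.imwrite('pics/w4c.png',cv2.resize(i[140:300,190:380],(760,600 if 0 else 640))[:600])
E
```

```text
{'clock': np.float64(10.85), 'joints': array([-0.02 ,  0.288,  1.698,  0.   ,  1.154,  0.299]), 'eef_pos': array([514.219,  26.286, 129.766]), 'eef_rot': array([ 3.141, -0.   ,  1.252]), 'wrist_force': array([  4.94 ,  -0.873, -13.744]), 'moment': array([-0.019, -1.142, -0.003]), 'finger_gap': np.float64(12.315)}
housing []
knob_grip [(array([513.2,  27. , 130. ]), 0.74)]
pin [(array([515. ,  25.6,  66.4]), 0.41)]
mask 1294 [513.92964068  29.53911348 141.01972752]
(513.9650268554688, 26.762712478637695) (40.93973922729492, 13.818744659423828) 71.51756286621094 pca long axis 70.69628861046615
carriage ((519.26025390625, 14.00555419921875), (90.10819244384766, 116.24400329589844), 25.328510284423828)
```

View pics/w4c.png

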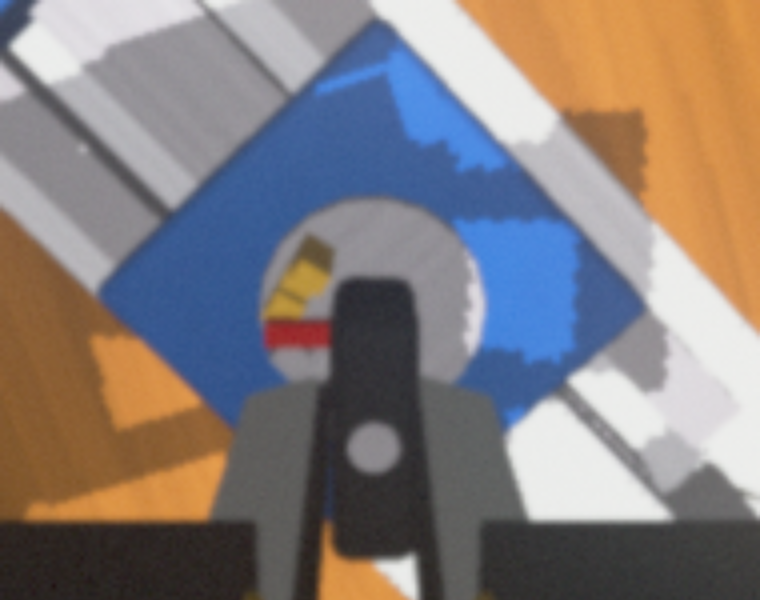

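Knob is following (bar at crop px (372,420), pin at (297,333), brass collar ahead of it at (295,290)–(315,250)). Continuing in small steps while watching the moment.

Emit:
send_rows --plan '[{"travel": [0,0,0],"delta_rot": [0,0,1],"fingers": 1},{"travel": [0,0,0],"delta_rot": [0,0,1],"fingers": 1},{"travel": [0,0,0],"delta_rot": [0,0,1],"fingers": 1},{"travel": [0,0,0],"delta_rot": [0,0,1],"fingers": 1},{"travel": [0,0,0],"delta_rot": [0,0,0],"fingers": 1}]' --grip_force 32

```text
clock: 11.72
eef_pos: [514.3, 26.3, 129.8]
eef_rot: [3.141, -0.0, 1.182]
wrist_force: [5.0, -0.2, -13.8]
finger_gap: 12.9
```

```bash
python3 st.py
python3 - <<'E'
import cv2
i=cv2.imread('pics/w4.png')[175:240,240:320];cv2.imwrite('pics/w4d.png',cv2.resize(i,(720,585),interpolation=cv2.INTER_NEAREST))
E
```

```text
{'clock': np.float64(11.725), 'eef_pos': array([514.255,  26.266, 129.788]), 'eef_rot': array([ 3.141, -0.   ,  1.182]), 'wrist_force': array([  5.024,  -0.174, -13.846]), 'moment': array([-0.102, -1.191,  0.048]), 'finger_gap': np.float64(12.889)}
```

View pics/w4d.png

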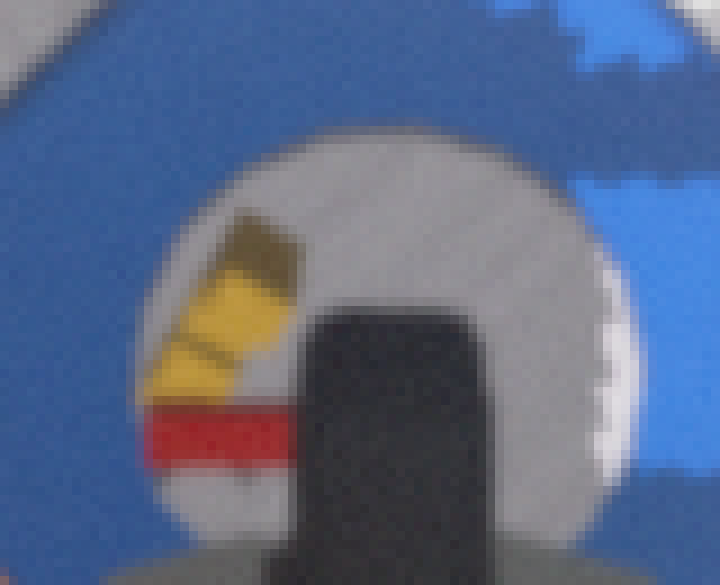

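Emit:
send_rows --plan '[{"travel": [0,0,0],"delta_rot": [0,0,0.7],"fingers": 1},{"travel": [0,0,0],"delta_rot": [0,0,0.7],"fingers": 1},{"travel": [0,0,0],"delta_rot": [0,0,0],"fingers": 1}]'

```text
clock: 12.1
eef_pos: [514.3, 26.3, 129.8]
eef_rot: [3.141, -0.0, 1.158]
wrist_force: [5.3, -0.4, -14.1]
finger_gap: 13.1
```

```bash
python3 st.py
```

```text
{'clock': np.float64(12.1), 'eef_pos': array([514.286,  26.265, 129.821]), 'eef_rot': array([ 3.141, -0.   ,  1.158]), 'wrist_force': array([  5.299,  -0.406, -14.051]), 'moment': array([-0.073, -1.189,  0.052]), 'finger_gap': np.float64(13.137)}
```

Emit:
send_rows --plan '[{"travel": [0,0,0],"delta_rot": [0,0,0.7],"fingers": 1},{"travel": [0,0,0],"delta_rot": [0,0,0.7],"fingers": 1},{"travel": [0,0,0],"delta_rot": [0,0,0],"fingers": 1}]'

```text
clock: 12.48
eef_pos: [514.3, 26.2, 129.8]
eef_rot: [3.141, -0.0, 1.133]
wrist_force: [5.8, 0.6, -13.7]
finger_gap: 13.0
```

```bash
python3 st.py
```

```text
{'clock': np.float64(12.475), 'eef_pos': array([514.282,  26.24 , 129.763]), 'eef_rot': array([ 3.141, -0.   ,  1.133]), 'wrist_force': array([  5.761,   0.592, -13.747]), 'moment': array([ 0.017, -1.225,  0.06 ]), 'finger_gap': np.float64(13.017)}
```

Emit:
send_rows --plan '[{"travel": [0,0,0],"delta_rot": [0,0,0.7],"fingers": 1},{"travel": [0,0,0],"delta_rot": [0,0,0.7],"fingers": 1},{"travel": [0,0,0],"delta_rot": [0,0,0],"fingers": 1}]'

```text
clock: 12.85
eef_pos: [514.3, 26.2, 129.8]
eef_rot: [3.141, -0.0, 1.109]
wrist_force: [5.3, 0.4, -13.3]
finger_gap: 12.8
```

```bash
python3 look.py w5 133;python3 - <<'E'
import cv2
i=cv2.imread('pics/w5.png')[175:240,240:320];cv2.imwrite('pics/w5d.png',cv2.resize(i,(720,585),interpolation=cv2.INTER_NEAREST))
E
```

```text
{'clock': np.float64(12.85), 'joints': array([-0.02 ,  0.288,  1.698, -0.   ,  1.154,  0.442]), 'eef_pos': array([514.288,  26.244, 129.798]), 'eef_rot': array([ 3.141, -0.   ,  1.109]), 'wrist_force': array([  5.302,   0.419, -13.284]), 'moment': array([-0.121, -1.254,  0.063]), 'finger_gap': np.float64(12.758)}
housing [(array([513.9,  26.1,  54.6]), 0.65)]
knob_grip [(array([511.7,  27.7, 129.2]), 0.92)]
pin [(array([514.5,  26.4,  69.9]), 0.41)]
mask 1349 [514.40099266  29.63997415 141.08949933]
(513.6987915039062, 27.069704055786133) (40.992271423339844, 14.832080841064453) 60.26296615600586 pca long axis 62.9177974550948
carriage ((519.4720458984375, 13.401901245117188), (90.18710327148438, 117.53703308105469), 25.26825714111328)
```

View pics/w5d.png

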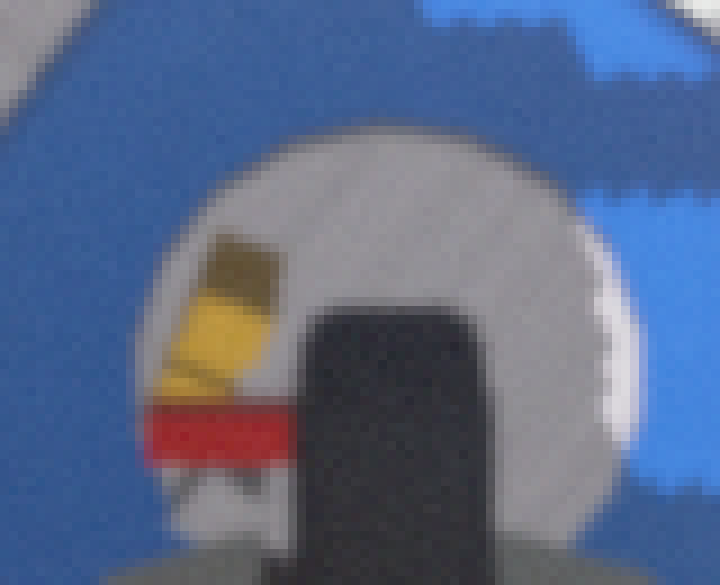

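Pin is at crop px (220,435), with the stop face (line at y≈378) estimated about 15° ahead. Advancing 9°, then fine steps.

Emit:
send_rows --plan '[{"travel": [0,0,0],"delta_rot": [0,0,0.7],"fingers": 1},{"travel": [0,0,0],"delta_rot": [0,0,0.7],"fingers": 1},{"travel": [0,0,0],"delta_rot": [0,0,0.7],"fingers": 1},{"travel": [0,0,0],"delta_rot": [0,0,0.7],"fingers": 1},{"travel": [0,0,0],"delta_rot": [0,0,0.7],"fingers": 1},{"travel": [0,0,0],"delta_rot": [0,0,0.7],"fingers": 1},{"travel": [0,0,0],"delta_rot": [0,0,0.7],"fingers": 1},{"travel": [0,0,0],"delta_rot": [0,0,0],"fingers": 1}]'

```text
clock: 14.1
eef_pos: [514.3, 26.2, 129.8]
eef_rot: [3.141, -0.0, 1.023]
wrist_force: [6.3, 0.1, -13.1]
finger_gap: 12.7
```

```bash
python3 st.py
```

```text
{'clock': np.float64(14.1), 'eef_pos': array([514.344,  26.24 , 129.804]), 'eef_rot': array([ 3.141, -0.   ,  1.023]), 'wrist_force': array([  6.327,   0.06 , -13.119]), 'moment': array([-0.097, -1.248,  0.07 ]), 'finger_gap': np.float64(12.687)}
```

Emit:
send_rows --plan '[{"travel": [0,0,0],"delta_rot": [0,0,0.6],"fingers": 1},{"travel": [0,0,0],"delta_rot": [0,0,0.6],"fingers": 1},{"travel": [0,0,0],"delta_rot": [0,0,0],"fingers": 1}]'

```text
clock: 14.48
eef_pos: [514.4, 26.2, 129.8]
eef_rot: [3.141, -0.0, 1.002]
wrist_force: [5.0, -0.2, -11.6]
finger_gap: 13.0
```

```bash
python3 st.py
```

```text
{'clock': np.float64(14.475), 'eef_pos': array([514.353,  26.207, 129.822]), 'eef_rot': array([ 3.141, -0.   ,  1.002]), 'wrist_force': array([  4.966,  -0.209, -11.592]), 'moment': array([-0.096, -1.277,  0.041]), 'finger_gap': np.float64(12.969)}
```

Emit:
send_rows --plan '[{"travel": [0,0,0],"delta_rot": [0,0,0.6],"fingers": 1},{"travel": [0,0,0],"delta_rot": [0,0,0.6],"fingers": 1},{"travel": [0,0,0],"delta_rot": [0,0,0.6],"fingers": 1},{"travel": [0,0,0],"delta_rot": [0,0,0],"fingers": 1}]'

```text
clock: 14.98
eef_pos: [514.4, 26.2, 129.8]
eef_rot: [3.141, -0.0, 0.971]
wrist_force: [6.2, -0.2, -12.5]
finger_gap: 12.8
```

```bash
python3 st.py
```

```text
{'clock': np.float64(14.975), 'eef_pos': array([514.382,  26.192, 129.835]), 'eef_rot': array([ 3.141, -0.   ,  0.971]), 'wrist_force': array([  6.199,  -0.242, -12.533]), 'moment': array([-0.093, -1.251,  0.006]), 'finger_gap': np.float64(12.785)}
```

Emit:
send_rows --plan '[{"travel": [0,0,0],"delta_rot": [0,0,0.6],"fingers": 1},{"travel": [0,0,0],"delta_rot": [0,0,0.6],"fingers": 1},{"travel": [0,0,0],"delta_rot": [0,0,0],"fingers": 1}]'

```text
clock: 15.35
eef_pos: [514.4, 26.2, 129.8]
eef_rot: [3.141, -0.001, 0.95]
wrist_force: [6.7, -0.3, -13.5]
finger_gap: 12.7
```

```bash
python3 look.py w6 133;python3 - <<'E'
import cv2
i=cv2.imread('pics/w6.png')[175:240,240:320];cv2.imwrite('pics/w6d.png',cv2.resize(i,(720,585),interpolation=cv2.INTER_NEAREST))
E
```

```text
{'clock': np.float64(15.35), 'joints': array([-0.02 ,  0.288,  1.698, -0.   ,  1.154,  0.601]), 'eef_pos': array([514.388,  26.195, 129.843]), 'eef_rot': array([ 3.141e+00, -1.000e-03,  9.500e-01]), 'wrist_force': array([  6.719,  -0.345, -13.538]), 'moment': array([-0.09 , -1.317, -0.074]), 'finger_gap': np.float64(12.726)}
housing [(array([510.9,  22. ,  55.8]), 0.82)]
knob_grip [(array([513.9,  26.5, 127.8]), 0.57)]
pin [(array([513.7,  24.1,  70.5]), 0.48)]
mask 1302 [514.85510962  29.2248304  141.10825008]
(514.0867309570312, 26.73200035095215) (41.37977981567383, 13.755351066589355) 54.232906341552734 pca long axis 53.931895184986594
carriage ((520.1069946289062, 12.61322021484375), (89.7864990234375, 119.6667251586914), 25.252689361572266)
```

View pics/w6d.png

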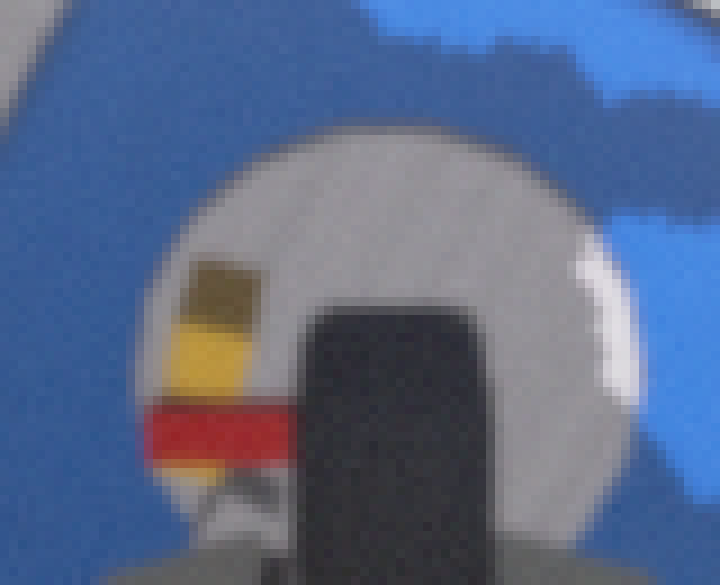

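Emit:
send_rows --plan '[{"travel": [0,0,0],"delta_rot": [0,0,0.5],"fingers": 1},{"travel": [0,0,0],"delta_rot": [0,0,0],"fingers": 1}]'

```text
clock: 15.85
eef_pos: [514.4, 26.2, 129.8]
eef_rot: [3.141, -0.001, 0.941]
wrist_force: [5.9, -1.7, -12.8]
finger_gap: 12.9
```

```bash
python3 st.py
```

```text
{'clock': np.float64(15.85), 'eef_pos': array([514.39 ,  26.209, 129.842]), 'eef_rot': array([ 3.141e+00, -1.000e-03,  9.410e-01]), 'wrist_force': array([  5.943,  -1.709, -12.828]), 'moment': array([-0.113, -1.335,  0.015]), 'finger_gap': np.float64(12.934)}
```

Emit:
send_rows --plan '[{"travel": [0,0,0],"delta_rot": [0,0,0.5],"fingers": 1},{"travel": [0,0,0],"delta_rot": [0,0,0],"fingers": 1}]'

```text
clock: 16.1
eef_pos: [514.4, 26.2, 129.9]
eef_rot: [3.141, -0.001, 0.933]
wrist_force: [6.5, -0.4, -13.1]
finger_gap: 12.7
```

```bash
python3 st.py
```

```text
{'clock': np.float64(16.1), 'eef_pos': array([514.39 ,  26.17 , 129.867]), 'eef_rot': array([ 3.141e+00, -1.000e-03,  9.330e-01]), 'wrist_force': array([  6.528,  -0.403, -13.145]), 'moment': array([-0.104, -1.274, -0.002]), 'finger_gap': np.float64(12.697)}
```

Emit:
send_rows --plan '[{"travel": [0,0,0],"delta_rot": [0,0,0.5],"fingers": 1},{"travel": [0,0,0],"delta_rot": [0,0,0],"fingers": 1}]'

```text
clock: 16.35
eef_pos: [514.4, 26.2, 129.9]
eef_rot: [3.141, -0.001, 0.924]
wrist_force: [6.5, -0.4, -13.2]
finger_gap: 12.8
```

```bash
python3 st.py
```

```text
{'clock': np.float64(16.35), 'eef_pos': array([514.389,  26.19 , 129.861]), 'eef_rot': array([ 3.141e+00, -1.000e-03,  9.240e-01]), 'wrist_force': array([  6.515,  -0.431, -13.235]), 'moment': array([-0.104, -1.298,  0.022]), 'finger_gap': np.float64(12.849)}
```

Emit:
send_rows --plan '[{"travel": [0,0,0],"delta_rot": [0,0,0.5],"fingers": 1},{"travel": [0,0,0],"delta_rot": [0,0,0],"fingers": 1}]'

```text
clock: 16.6
eef_pos: [514.4, 26.2, 129.9]
eef_rot: [3.141, -0.001, 0.915]
wrist_force: [6.5, -0.5, -13.1]
finger_gap: 12.5
```

```bash
python3 st.py
```

```text
{'clock': np.float64(16.6), 'eef_pos': array([514.394,  26.192, 129.86 ]), 'eef_rot': array([ 3.141e+00, -1.000e-03,  9.150e-01]), 'wrist_force': array([  6.487,  -0.512, -13.147]), 'moment': array([-0.143, -1.261,  0.054]), 'finger_gap': np.float64(12.538)}
```

Emit:
send_rows --plan '[{"travel": [0,0,0],"delta_rot": [0,0,0.5],"fingers": 1},{"travel": [0,0,0],"delta_rot": [0,0,0],"fingers": 1}]'

```text
clock: 16.85
eef_pos: [514.4, 26.2, 129.8]
eef_rot: [3.141, -0.001, 0.906]
wrist_force: [6.2, -0.7, -13.6]
finger_gap: 12.7
```

```bash
python3 st.py
```

```text
{'clock': np.float64(16.85), 'eef_pos': array([514.386,  26.187, 129.844]), 'eef_rot': array([ 3.141e+00, -1.000e-03,  9.060e-01]), 'wrist_force': array([  6.196,  -0.736, -13.568]), 'moment': array([-0.107, -1.316, -0.024]), 'finger_gap': np.float64(12.671)}
```

Emit:
send_rows --plan '[{"travel": [0,0,0],"delta_rot": [0,0,0.5],"fingers": 1},{"travel": [0,0,0],"delta_rot": [0,0,0],"fingers": 1}]'

```text
clock: 17.1
eef_pos: [514.4, 26.2, 129.8]
eef_rot: [3.141, -0.001, 0.898]
wrist_force: [6.3, -0.3, -12.8]
finger_gap: 13.2
```

```bash
python3 st.py
```

```text
{'clock': np.float64(17.1), 'eef_pos': array([514.394,  26.182, 129.841]), 'eef_rot': array([ 3.141e+00, -1.000e-03,  8.980e-01]), 'wrist_force': array([  6.295,  -0.257, -12.838]), 'moment': array([-0.146, -1.282,  0.031]), 'finger_gap': np.float64(13.174)}
```

Emit:
send_rows --plan '[{"travel": [0,0,0],"delta_rot": [0,0,0.5],"fingers": 1},{"travel": [0,0,0],"delta_rot": [0,0,0],"fingers": 1}]'

```text
clock: 17.35
eef_pos: [514.4, 26.2, 129.9]
eef_rot: [3.141, -0.001, 0.889]
wrist_force: [5.4, -0.3, -13.7]
finger_gap: 13.0
```

```bash
python3 look.py w7 133;python3 - <<'E'
import cv2
i=cv2.imread('pics/w7.png')[175:240,240:320];cv2.imwrite('pics/w7d.png',cv2.resize(i,(720,585),interpolation=cv2.INTER_NEAREST))
E
```

```text
{'clock': np.float64(17.35), 'joints': array([-0.02 ,  0.288,  1.698, -0.   ,  1.154,  0.662]), 'eef_pos': array([514.407,  26.204, 129.857]), 'eef_rot': array([ 3.141e+00, -1.000e-03,  8.890e-01]), 'wrist_force': array([  5.414,  -0.313, -13.71 ]), 'moment': array([-0.098, -1.345,  0.065]), 'finger_gap': np.float64(13.003)}
housing [(array([513.7,  25.6,  56.2]), 0.58), (array([514. ,  25.3,  68.9]), 0.39)]
knob_grip [(array([514.9,  28.6, 126.5]), 0.98)]
pin [(array([515.8,  29.8,  70.2]), 0.54)]
mask 1331 [515.16584287  29.25617666 141.07499465]
(513.9661254882812, 26.52297592163086) (41.57463836669922, 13.84846019744873) 50.792327880859375 pca long axis 50.200255749891774
carriage ((519.900390625, 12.981826782226562), (89.85738372802734, 118.97921752929688), 25.288837432861328)
```

View pics/w7d.png

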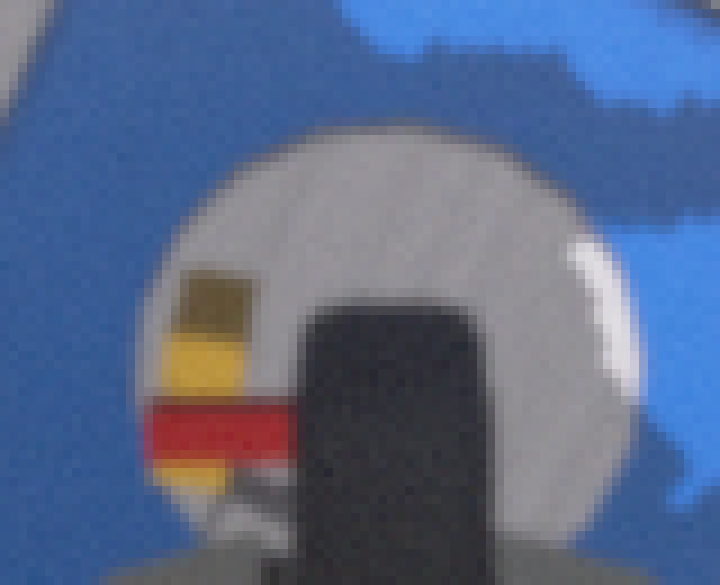

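```bash
cat > an.py <<'E'
from h import *
s=manip.read_state();c=camera("wrist");T=wristT(c,s);P=cloud(c,T)
print(s["eef_rot"][2])
hsv=cv2.cvtColor(c["color"],cv2.COLOR_RGB2HSV)
fx=np.radians(25.4);ax=np.array([514.1,26.4])
d=P[...,:2]-ax; r=np.hypot(d[...,0],d[...,1])
a=np.arctan2(d[...,1],d[...,0])
tw=(fx+np.pi-a+np.pi)%(2*np.pi)-np.pi   # clockwise from fixture -x
for lo in np.arange(0.6,2.0,0.05):
    m=(r>17)&(r<23)&(tw>=lo)&(tw<lo+.05)&(P[...,2]>60)&(P[...,2]<100)
    if m.sum()>1: print(round(lo,2),m.sum(),'z',np.round(np.percentile(P[m][:,2],[10,50,90]),1),'rgb',np.median(c["color"][m],0))
E
python3 an.py
```

```text
0.8890297347981837
0.7 3 z [74.8 75.1 75.8] rgb [167. 144.  73.]
0.75 5 z [73.6 74.1 74.6] rgb [175. 143.  82.]
0.8 8 z [73.9 74.3 76.1] rgb [176.  136.5  69.5]
0.95 6 z [81.8 82.1 82.4] rgb [169. 102.  56.]
1.0 8 z [81.1 81.7 82.9] rgb [157.5  65.5  53. ]
1.05 8 z [75.  81.7 82.7] rgb [150.5  47.   51.5]
1.1 8 z [67.3 81.4 82.1] rgb [152.   44.5  47.5]
1.15 16 z [67.  81.6 82.4] rgb [148.5  66.   65.5]
1.2 13 z [77.4 80.1 82.2] rgb [125.  57.  52.]
1.25 3 z [61.4 61.8 77.5] rgb [146. 140. 138.]
1.3 2 z [62.1 62.1 62.1] rgb [142.5 136.  131.5]
1.4 3 z [67.2 86.4 87. ] rgb [164. 137.  92.]
1.45 8 z [61.8 87.6 87.9] rgb [175.5 143.5  66.5]
1.5 9 z [62.6 87.9 88.9] rgb [182. 146.  69.]
1.55 9 z [81.9 87.9 88.8] rgb [184. 147.  65.]
1.6 25 z [64.6 78.4 88. ] rgb [121. 107.  70.]
1.65 32 z [61.9 75.  87.3] rgb [108.  90.  59.]
1.7 23 z [61.3 68.  84.5] rgb [123. 105.  62.]
1.75 5 z [61.6 61.9 62.3] rgb [146. 141. 147.]
1.8 6 z [61.3 62.1 63. ] rgb [145.5 143.5 149. ]
1.85 10 z [61.4 61.8 62.6] rgb [144.5 142.5 148. ]
1.9 9 z [60.9 61.8 62. ] rgb [145. 142. 148.]
1.95 4 z [61.4 61.9 62.6] rgb [146. 144. 149.]
```

Depth profile resolves it: stop top (z 88) starts at a twist of about 1.40, and the pin's leading edge is at about 1.25. So contact should come at a twist of about 1.27. Currently 1.13.

Emit:
send_rows --plan '[{"travel": [0,0,0],"delta_rot": [0,0,0.7],"fingers": 1},{"travel": [0,0,0],"delta_rot": [0,0,0.7],"fingers": 1},{"travel": [0,0,0],"delta_rot": [0,0,0.7],"fingers": 1},{"travel": [0,0,0],"delta_rot": [0,0,0.7],"fingers": 1},{"travel": [0,0,0],"delta_rot": [0,0,0.7],"fingers": 1},{"travel": [0,0,0],"delta_rot": [0,0,0],"fingers": 1}]'

```text
clock: 18.4
eef_pos: [514.4, 26.2, 129.9]
eef_rot: [3.141, -0.001, 0.828]
wrist_force: [7.2, -0.2, -13.3]
finger_gap: 12.8
```

```bash
python3 st.py
```

```text
{'clock': np.float64(18.4), 'eef_pos': array([514.419,  26.205, 129.857]), 'eef_rot': array([ 3.141e+00, -1.000e-03,  8.280e-01]), 'wrist_force': array([  7.232,  -0.246, -13.251]), 'moment': array([-0.162, -1.377,  0.065]), 'finger_gap': np.float64(12.795)}
```

Emit:
send_rows --plan '[{"travel": [0,0,0],"delta_rot": [0,0,0.5],"fingers": 1},{"travel": [0,0,0],"delta_rot": [0,0,0.5],"fingers": 1},{"travel": [0,0,0],"delta_rot": [0,0,0],"fingers": 1}]'

```text
clock: 18.77
eef_pos: [514.4, 26.2, 129.8]
eef_rot: [3.141, -0.001, 0.81]
wrist_force: [6.2, -1.0, -13.7]
finger_gap: 13.2
```

```bash
python3 st.py; python3 an.py | awk 'NR<2||($1>=1&&$1<1.65)'
```

```text
{'clock': np.float64(18.775), 'eef_pos': array([514.411,  26.2  , 129.846]), 'eef_rot': array([ 3.141e+00, -1.000e-03,  8.100e-01]), 'wrist_force': array([  6.151,  -1.036, -13.725]), 'moment': array([-0.108, -1.36 ,  0.033]), 'finger_gap': np.float64(13.18)}
0.8103125956800892
1.0 3 z [81.4 81.6 82.2] rgb [168. 101.  54.]
1.05 8 z [81.2 81.6 81.8] rgb [157.   72.5  52.5]
1.1 6 z [81.4 81.9 82.3] rgb [148.   57.   56.5]
1.15 9 z [81.5 82.1 82.7] rgb [152.  44.  47.]
1.2 6 z [81.6 82.  82.3] rgb [151.   47.5  48.5]
1.25 8 z [79.6 81.6 82. ] rgb [145.   53.   50.5]
1.3 7 z [72.6 81.5 81.7] rgb [142.  83.  52.]
1.4 4 z [69.3 87.  87.5] rgb [158.  123.5  66. ]
1.45 9 z [81.6 87.4 88.3] rgb [170. 137.  62.]
1.5 7 z [76.9 87.9 88.4] rgb [182. 144.  62.]
1.55 8 z [87.4 88.1 89.1] rgb [182. 145.  71.]
1.6 22 z [65.7 81.  87.9] rgb [126.5 114.5  73.5]
```

Emit:
send_rows --plan '[{"travel": [0,0,0],"delta_rot": [0,0,0.5],"fingers": 1},{"travel": [0,0,0],"delta_rot": [0,0,0.5],"fingers": 1},{"travel": [0,0,0],"delta_rot": [0,0,0],"fingers": 1}]'

```text
clock: 19.2
eef_pos: [514.4, 26.2, 129.9]
eef_rot: [3.141, -0.001, 0.793]
wrist_force: [7.3, -0.9, -13.1]
finger_gap: 12.9
```

```bash
python3 st.py
```

```text
{'clock': np.float64(19.2), 'eef_pos': array([514.409,  26.197, 129.859]), 'eef_rot': array([ 3.141e+00, -1.000e-03,  7.930e-01]), 'wrist_force': array([  7.312,  -0.943, -13.07 ]), 'moment': array([-0.068, -1.335,  0.04 ]), 'finger_gap': np.float64(12.917)}
```

Emit:
send_rows --plan '[{"travel": [0,0,0],"delta_rot": [0,0,0.5],"fingers": 1},{"travel": [0,0,0],"delta_rot": [0,0,0],"fingers": 1}]'

```text
clock: 19.45
eef_pos: [514.4, 26.2, 129.9]
eef_rot: [3.141, -0.001, 0.784]
wrist_force: [6.1, -0.3, -12.9]
finger_gap: 13.2
```

```bash
python3 st.py
```

```text
{'clock': np.float64(19.45), 'eef_pos': array([514.422,  26.199, 129.868]), 'eef_rot': array([ 3.141e+00, -1.000e-03,  7.840e-01]), 'wrist_force': array([  6.076,  -0.347, -12.894]), 'moment': array([-0.091, -1.297, -0.065]), 'finger_gap': np.float64(13.156)}
```

Emit:
send_rows --plan '[{"travel": [0,0,0],"delta_rot": [0,0,0.5],"fingers": 1},{"travel": [0,0,0],"delta_rot": [0,0,0],"fingers": 1}]'

```text
clock: 19.7
eef_pos: [514.4, 26.2, 129.9]
eef_rot: [3.141, -0.001, 0.775]
wrist_force: [5.9, -0.1, -12.7]
finger_gap: 12.8
```

```bash
python3 st.py
```

```text
{'clock': np.float64(19.7), 'eef_pos': array([514.433,  26.189, 129.857]), 'eef_rot': array([ 3.141e+00, -1.000e-03,  7.750e-01]), 'wrist_force': array([  5.92 ,  -0.075, -12.692]), 'moment': array([-0.091, -1.315,  0.03 ]), 'finger_gap': np.float64(12.78)}
```

Emit:
send_rows --plan '[{"travel": [0,0,0],"delta_rot": [0,0,0.5],"fingers": 1},{"travel": [0,0,0],"delta_rot": [0,0,0],"fingers": 1}]'

```text
clock: 19.95
eef_pos: [514.4, 26.2, 129.9]
eef_rot: [3.141, -0.001, 0.767]
wrist_force: [6.1, -0.7, -12.9]
finger_gap: 12.7
```

```bash
python3 st.py
```

```text
{'clock': np.float64(19.95), 'eef_pos': array([514.429,  26.209, 129.869]), 'eef_rot': array([ 3.141e+00, -1.000e-03,  7.670e-01]), 'wrist_force': array([  6.073,  -0.731, -12.935]), 'moment': array([-0.145, -1.331,  0.007]), 'finger_gap': np.float64(12.66)}
```

Emit:
send_rows --plan '[{"travel": [0,0,0],"delta_rot": [0,0,0.5],"fingers": 1},{"travel": [0,0,0],"delta_rot": [0,0,0],"fingers": 1}]'

```text
clock: 20.2
eef_pos: [514.4, 26.2, 129.9]
eef_rot: [3.141, -0.001, 0.758]
wrist_force: [6.3, -0.9, -13.1]
finger_gap: 13.0
```

```bash
python3 st.py
```

```text
{'clock': np.float64(20.2), 'eef_pos': array([514.412,  26.203, 129.877]), 'eef_rot': array([ 3.141e+00, -1.000e-03,  7.580e-01]), 'wrist_force': array([  6.265,  -0.915, -13.104]), 'moment': array([-0.084, -1.333,  0.028]), 'finger_gap': np.float64(13.05)}
```

Emit:
send_rows --plan '[{"travel": [0,0,0],"delta_rot": [0,0,0.5],"fingers": 1},{"travel": [0,0,0],"delta_rot": [0,0,0],"fingers": 1}]'

```text
clock: 20.45
eef_pos: [514.4, 26.2, 129.9]
eef_rot: [3.141, -0.001, 0.749]
wrist_force: [6.5, -0.3, -13.4]
finger_gap: 12.4
```

```bash
python3 st.py;  python3 an.py | awk 'NR<2||($1>=1&&$1<1.65)'; python3 look.py w8 133 | grep pca
```

```text
{'clock': np.float64(20.45), 'eef_pos': array([514.419,  26.222, 129.875]), 'eef_rot': array([ 3.141e+00, -1.000e-03,  7.490e-01]), 'wrist_force': array([  6.471,  -0.286, -13.412]), 'moment': array([-0.156, -1.301,  0.07 ]), 'finger_gap': np.float64(12.409)}
0.7493410933854225
1.05 2 z [80.6 80.9 81.2] rgb [164.5  98.   52.5]
1.1 6 z [81.5 81.5 82.4] rgb [155.5  83.   54.5]
1.15 7 z [81.1 81.4 83.1] rgb [153.  60.  53.]
1.2 8 z [81.4 81.9 82.9] rgb [152.   44.5  47.5]
1.25 6 z [81.2 82.2 82.7] rgb [152.   55.   56.5]
1.3 8 z [81.1 82.4 82.8] rgb [159.5  83.5  51. ]
1.35 2 z [78.5 79.9 81.2] rgb [146.5 112.5  92.5]
1.4 2 z [64.9 74.8 84.8] rgb [144.5 116.   87. ]
1.45 6 z [73.9 87.7 88.9] rgb [174.5 129.5  58.5]
1.5 8 z [87.4 88.1 88.8] rgb [182. 144.  61.]
1.55 7 z [77.3 87.6 88.2] rgb [183. 145.  64.]
1.6 22 z [67.  81.1 88.2] rgb [119.  111.5  68.5]
(513.8571166992188, 26.484378814697266) (41.804725646972656, 13.824953079223633) 42.64068603515625 pca long axis -138.01445790169413
```

Emit:
send_rows --plan '[{"travel": [0,0,0],"delta_rot": [0,0,0.5],"fingers": 1},{"travel": [0,0,0],"delta_rot": [0,0,0],"fingers": 1}]'

```text
clock: 21.0
eef_pos: [514.4, 26.2, 129.9]
eef_rot: [3.141, -0.001, 0.741]
wrist_force: [6.2, 0.8, -12.7]
finger_gap: 12.7
```

```bash
python3 st.py
```

```text
{'clock': np.float64(21.0), 'eef_pos': array([514.418,  26.232, 129.872]), 'eef_rot': array([ 3.141e+00, -1.000e-03,  7.410e-01]), 'wrist_force': array([  6.151,   0.778, -12.721]), 'moment': array([-0.051, -1.387,  0.024]), 'finger_gap': np.float64(12.662)}
```

Emit:
send_rows --plan '[{"travel": [0,0,0],"delta_rot": [0,0,0.5],"fingers": 1},{"travel": [0,0,0],"delta_rot": [0,0,0],"fingers": 1}]'

```text
clock: 21.25
eef_pos: [514.4, 26.2, 129.9]
eef_rot: [3.141, -0.001, 0.732]
wrist_force: [7.0, -0.5, -13.7]
finger_gap: 12.9
```

```bash
python3 st.py
```

```text
{'clock': np.float64(21.25), 'eef_pos': array([514.418,  26.198, 129.874]), 'eef_rot': array([ 3.141e+00, -1.000e-03,  7.320e-01]), 'wrist_force': array([  7.011,  -0.486, -13.707]), 'moment': array([-0.087, -1.319, -0.01 ]), 'finger_gap': np.float64(12.888)}
```

Emit:
send_rows --plan '[{"travel": [0,0,0],"delta_rot": [0,0,0.5],"fingers": 1},{"travel": [0,0,0],"delta_rot": [0,0,0],"fingers": 1}]'

```text
clock: 21.5
eef_pos: [514.4, 26.2, 129.9]
eef_rot: [3.141, -0.001, 0.723]
wrist_force: [6.5, -0.5, -13.0]
finger_gap: 12.8
```

```bash
python3 st.py
```

```text
{'clock': np.float64(21.5), 'eef_pos': array([514.424,  26.195, 129.869]), 'eef_rot': array([ 3.141e+00, -1.000e-03,  7.230e-01]), 'wrist_force': array([  6.526,  -0.519, -12.981]), 'moment': array([-0.147, -1.309,  0.011]), 'finger_gap': np.float64(12.831)}
```

Emit:
send_rows --plan '[{"travel": [0,0,0],"delta_rot": [0,0,0.5],"fingers": 1},{"travel": [0,0,0],"delta_rot": [0,0,0],"fingers": 1}]'

```text
clock: 21.75
eef_pos: [514.4, 26.2, 129.9]
eef_rot: [3.141, -0.001, 0.714]
wrist_force: [6.5, -0.8, -13.3]
finger_gap: 12.6
```

```bash
python3 st.py
```

```text
{'clock': np.float64(21.75), 'eef_pos': array([514.421,  26.226, 129.876]), 'eef_rot': array([ 3.141e+00, -1.000e-03,  7.140e-01]), 'wrist_force': array([  6.454,  -0.751, -13.34 ]), 'moment': array([-0.101, -1.342,  0.056]), 'finger_gap': np.float64(12.594)}
```

Emit:
send_rows --plan '[{"travel": [0,0,0],"delta_rot": [0,0,0.5],"fingers": 1},{"travel": [0,0,0],"delta_rot": [0,0,0],"fingers": 1}]'

```text
clock: 22.0
eef_pos: [514.4, 26.2, 129.9]
eef_rot: [3.141, -0.001, 0.706]
wrist_force: [7.1, -0.9, -13.4]
finger_gap: 12.7
```

```bash
python3 st.py;  python3 an.py | awk 'NR<2||($1>=1&&$1<1.65)'; python3 look.py w9 133 | grep pca
```

```text
{'clock': np.float64(22.0), 'eef_pos': array([514.423,  26.217, 129.863]), 'eef_rot': array([ 3.141e+00, -1.000e-03,  7.060e-01]), 'wrist_force': array([  7.131,  -0.929, -13.445]), 'moment': array([-0.154, -1.313,  0.056]), 'finger_gap': np.float64(12.688)}
0.705648322359917
1.0 2 z [74.  74.2 74.3] rgb [166. 132.  80.]
1.1 2 z [80.9 81.2 81.5] rgb [170.5 108.5  54. ]
1.15 8 z [81.  81.6 82.4] rgb [156.5  85.   57.5]
1.2 7 z [81.3 82.2 82.4] rgb [153.  67.  47.]
1.25 8 z [81.5 82.4 82.5] rgb [152.   52.5  52.5]
1.3 8 z [81.6 82.1 83.4] rgb [158.  81.  49.]
1.4 2 z [87.1 87.4 87.6] rgb [159.5 111.5  68.5]
1.45 8 z [86.9 87.6 88.2] rgb [175.5 128.   59. ]
1.5 8 z [79.4 87.3 87.9] rgb [180.5 141.5  64.5]
1.55 6 z [87.1 87.7 88.1] rgb [180.  143.5  65. ]
1.6 22 z [64.3 82.5 88.5] rgb [124.  114.5  78. ]
(513.8681640625, 26.856369018554688) (41.59124755859375, 13.951254844665527) 39.09698486328125 pca long axis -140.23790984709646
```

Emit:
send_rows --plan '[{"travel": [0,0,0],"delta_rot": [0,0,0.5],"fingers": 1},{"travel": [0,0,0],"delta_rot": [0,0,0],"fingers": 1}]'

```text
clock: 22.55
eef_pos: [514.4, 26.2, 129.9]
eef_rot: [3.141, -0.001, 0.697]
wrist_force: [5.5, 0.2, -13.6]
finger_gap: 13.0
```

```bash
python3 st.py
```

```text
{'clock': np.float64(22.55), 'eef_pos': array([514.416,  26.202, 129.867]), 'eef_rot': array([ 3.141e+00, -1.000e-03,  6.970e-01]), 'wrist_force': array([  5.496,   0.185, -13.62 ]), 'moment': array([-0.142, -1.339,  0.016]), 'finger_gap': np.float64(13.005)}
```

Emit:
send_rows --plan '[{"travel": [0,0,0],"delta_rot": [0,0,0.5],"fingers": 1},{"travel": [0,0,0],"delta_rot": [0,0,0],"fingers": 1}]'

```text
clock: 22.8
eef_pos: [514.4, 26.2, 129.9]
eef_rot: [3.141, -0.001, 0.688]
wrist_force: [5.7, -1.3, -12.8]
finger_gap: 13.1
```

```bash
python3 st.py
```

```text
{'clock': np.float64(22.8), 'eef_pos': array([514.449,  26.216, 129.872]), 'eef_rot': array([ 3.141e+00, -1.000e-03,  6.880e-01]), 'wrist_force': array([  5.684,  -1.295, -12.8  ]), 'moment': array([-1.660e-01, -1.361e+00,  1.000e-03]), 'finger_gap': np.float64(13.057)}
```

Emit:
send_rows --plan '[{"travel": [0,0,0],"delta_rot": [0,0,0.5],"fingers": 1},{"travel": [0,0,0],"delta_rot": [0,0,0],"fingers": 1}]'

```text
clock: 23.05
eef_pos: [514.5, 26.2, 129.9]
eef_rot: [3.141, -0.001, 0.679]
wrist_force: [6.4, -0.1, -13.5]
finger_gap: 12.8
```

```bash
python3 st.py
```

```text
{'clock': np.float64(23.05), 'eef_pos': array([514.454,  26.189, 129.877]), 'eef_rot': array([ 3.141e+00, -1.000e-03,  6.790e-01]), 'wrist_force': array([  6.356,  -0.102, -13.522]), 'moment': array([-0.148, -1.347,  0.019]), 'finger_gap': np.float64(12.767)}
```

Emit:
send_rows --plan '[{"travel": [0,0,0],"delta_rot": [0,0,0.5],"fingers": 1},{"travel": [0,0,0],"delta_rot": [0,0,0],"fingers": 1}]'

```text
clock: 23.3
eef_pos: [514.4, 26.2, 129.9]
eef_rot: [3.141, -0.001, 0.671]
wrist_force: [5.9, 0.1, -12.9]
finger_gap: 12.9
```

```bash
python3 st.py;python3 an.py | awk 'NR<2||($1>=1&&$1<1.65)'; for i in 1 2 3; do python3 look.py w10 133 | grep pca;done
```

```text
{'clock': np.float64(23.3), 'eef_pos': array([514.411,  26.197, 129.869]), 'eef_rot': array([ 3.141e+00, -1.000e-03,  6.710e-01]), 'wrist_force': array([  5.903,   0.098, -12.852]), 'moment': array([-0.097, -1.277, -0.036]), 'finger_gap': np.float64(12.915)}
0.6707704047180914
1.0 7 z [73.6 74.7 75.3] rgb [175. 134.  60.]
1.15 4 z [81.4 81.6 82.1] rgb [156.  95.  66.]
1.2 8 z [80.8 81.7 82.6] rgb [153.   71.   51.5]
1.25 6 z [81.1 81.9 82.6] rgb [150.   50.5  48.5]
1.3 6 z [80.8 81.2 82. ] rgb [155.   77.5  50.5]
1.45 8 z [87.3 88.3 88.4] rgb [173.  124.5  61.5]
1.5 6 z [74.2 87.8 88.6] rgb [179.  140.5  65. ]
1.55 10 z [86.8 87.8 88.5] rgb [181.  144.5  62.5]
1.6 23 z [62.7 82.2 88.1] rgb [118. 111.  83.]
(513.7418212890625, 27.104812622070312) (41.65504455566406, 13.387500762939453) 37.64543914794922 pca long axis -142.16199843678902
(513.58251953125, 26.959060668945312) (41.902435302734375, 13.410232543945312) 37.55652618408203 pca long axis -142.1719581608151
(513.9228515625, 27.283794403076172) (41.00396728515625, 12.766748428344727) 38.6592903137207 pca long axis -141.08616985716841
```

Emit:
send_rows --plan '[{"travel": [0,0,0],"delta_rot": [0,0,0.5],"fingers": 1},{"travel": [0,0,0],"delta_rot": [0,0,0],"fingers": 1}]'

```text
clock: 24.35
eef_pos: [514.4, 26.2, 129.8]
eef_rot: [3.141, -0.001, 0.662]
wrist_force: [6.3, -0.8, -13.2]
finger_gap: 13.0
```

```bash
python3 st.py
```

```text
{'clock': np.float64(24.35), 'eef_pos': array([514.406,  26.191, 129.845]), 'eef_rot': array([ 3.141e+00, -1.000e-03,  6.620e-01]), 'wrist_force': array([  6.273,  -0.817, -13.184]), 'moment': array([ 0.006, -1.301,  0.074]), 'finger_gap': np.float64(12.99)}
```

Emit:
send_rows --plan '[{"travel": [0,0,0],"delta_rot": [0,0,0.5],"fingers": 1},{"travel": [0,0,0],"delta_rot": [0,0,0],"fingers": 1}]'

```text
clock: 24.6
eef_pos: [514.4, 26.2, 129.9]
eef_rot: [3.141, -0.001, 0.653]
wrist_force: [6.3, 0.2, -13.1]
finger_gap: 12.6
```

```bash
python3 look.py w11 133;python3 - <<'E'
import cv2
i=cv2.imread('pics/w11.png')[175:240,240:320];cv2.imwrite('pics/w11d.png',cv2.resize(i,(720,585),interpolation=cv2.INTER_NEAREST))
E
```

```text
{'clock': np.float64(24.6), 'joints': array([-0.02 ,  0.288,  1.698, -0.   ,  1.154,  0.897]), 'eef_pos': array([514.377,  26.205, 129.865]), 'eef_rot': array([ 3.141e+00, -1.000e-03,  6.530e-01]), 'wrist_force': array([  6.261,   0.169, -13.143]), 'moment': array([-0.079, -1.245,  0.079]), 'finger_gap': np.float64(12.561)}
housing [(array([512.1,  29.1,  55.9]), 0.65)]
knob_grip [(array([514.2,  30.4, 129.3]), 0.79)]
pin [(array([512.9,  27.5,  68.8]), 0.47)]
mask 1350 [515.68749994  28.54918546 141.1218705 ]
(516.7880249023438, 25.397014617919922) (41.103111267089844, 33.7779655456543) 62.966087341308594 pca long axis -142.94957323041947
carriage ((520.2992553710938, 13.219284057617188), (89.20597839355469, 119.61901092529297), 25.390697479248047)
```

View pics/w11d.png

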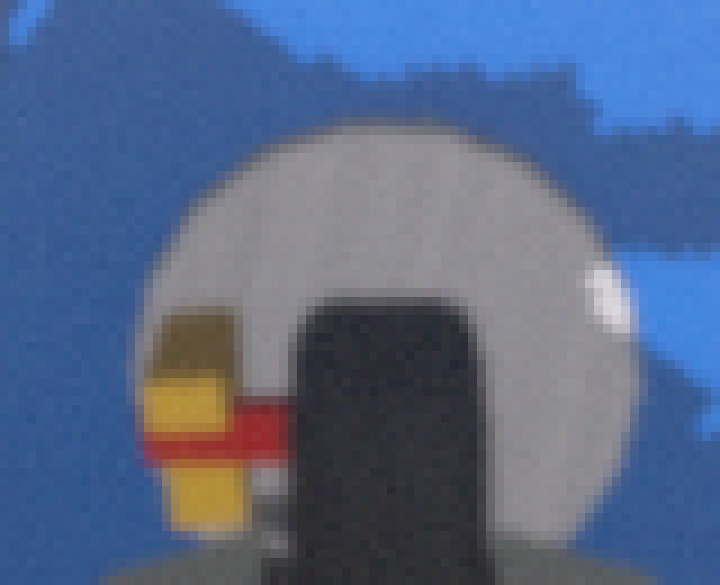

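Stop top (y 380–430) is now right at the pin (y 400–465), so contact is imminent or made. Two more careful half-degree steps, watching the moment.

Emit:
send_rows --plan '[{"travel": [0,0,0],"delta_rot": [0,0,0.4],"fingers": 1},{"travel": [0,0,0],"delta_rot": [0,0,0],"fingers": 1}]'

```text
clock: 25.1
eef_pos: [514.4, 26.2, 129.9]
eef_rot: [3.141, -0.001, 0.646]
wrist_force: [6.7, -0.5, -13.6]
finger_gap: 12.9
```

```bash
python3 st.py
```

```text
{'clock': np.float64(25.1), 'eef_pos': array([514.364,  26.182, 129.851]), 'eef_rot': array([ 3.141e+00, -1.000e-03,  6.460e-01]), 'wrist_force': array([  6.674,  -0.471, -13.622]), 'moment': array([-0.079, -1.238,  0.114]), 'finger_gap': np.float64(12.874)}
```

Emit:
send_rows --plan '[{"travel": [0,0,0],"delta_rot": [0,0,0.4],"fingers": 1},{"travel": [0,0,0],"delta_rot": [0,0,0],"fingers": 1}]'

```text
clock: 25.35
eef_pos: [514.3, 26.2, 129.8]
eef_rot: [3.141, -0.001, 0.639]
wrist_force: [7.4, -1.1, -12.6]
finger_gap: 12.7
```

```bash
python3 st.py
```

```text
{'clock': np.float64(25.35), 'eef_pos': array([514.348,  26.195, 129.823]), 'eef_rot': array([ 3.141e+00, -1.000e-03,  6.390e-01]), 'wrist_force': array([  7.359,  -1.127, -12.627]), 'moment': array([-0.19 , -1.243,  0.148]), 'finger_gap': np.float64(12.725)}
```

Stop found: the moment rises steadily (0.07→0.15 N m), with contact at yaw ≈0.665. Backing off to the notch middle (yaw ≈0.705) and lowering past rim height.

Emit:
send_rows --plan '[{"travel": [0,0,0],"delta_rot": [0,0,-1.2],"fingers": 1},{"travel": [0,0,0],"delta_rot": [0,0,-1.2],"fingers": 1},{"travel": [0,0,0],"delta_rot": [0,0,-1.3],"fingers": 1},{"travel": [0,0,1],"delta_rot": [0,0,0],"fingers": 1},{"travel": [0,0,1],"delta_rot": [0,0,0],"fingers": 1},{"travel": [0,0,0.7],"delta_rot": [0,0,0],"fingers": 1},{"travel": [0,0,0.7],"delta_rot": [0,0,0],"fingers": 1},{"travel": [0,0,0.6],"delta_rot": [0,0,0],"fingers": 1},{"travel": [0,0,0],"delta_rot": [0,0,0],"fingers": 1},{"travel": [0,0,0],"delta_rot": [0,0,0],"fingers": 1}]'

```text
clock: 26.6
eef_pos: [514.5, 26.3, 126.1]
eef_rot: [3.141, -0.001, 0.704]
wrist_force: [6.1, -0.7, -11.2]
finger_gap: 12.6
```

```bash
python3 st.py
```

```text
{'clock': np.float64(26.6), 'eef_pos': array([514.513,  26.26 , 126.063]), 'eef_rot': array([ 3.141e+00, -1.000e-03,  7.040e-01]), 'wrist_force': array([  6.112,  -0.709, -11.179]), 'moment': array([-0.022, -1.218, -0.068]), 'finger_gap': np.float64(12.609)}
```

Emit:
send_rows --plan '[{"travel": [0,0,0.5],"delta_rot": [0,0,0],"fingers": 1},{"travel": [0,0,0.5],"delta_rot": [0,0,0],"fingers": 1},{"travel": [0,0,0],"delta_rot": [0,0,0],"fingers": 1}]'

```text
clock: 26.98
eef_pos: [514.5, 26.2, 125.1]
eef_rot: [3.141, -0.001, 0.704]
wrist_force: [5.9, 0.5, -11.2]
finger_gap: 13.1
```

```bash
python3 st.py
```

```text
{'clock': np.float64(26.975), 'eef_pos': array([514.524,  26.238, 125.063]), 'eef_rot': array([ 3.141e+00, -1.000e-03,  7.040e-01]), 'wrist_force': array([  5.937,   0.455, -11.166]), 'moment': array([-0.094, -1.194,  0.009]), 'finger_gap': np.float64(13.11)}
```

Emit:
send_rows --plan '[{"travel": [0,0,0.5],"delta_rot": [0,0,0],"fingers": 1},{"travel": [0,0,0.5],"delta_rot": [0,0,0],"fingers": 1},{"travel": [0,0,0.4],"delta_rot": [0,0,0],"fingers": 1},{"travel": [0,0,0],"delta_rot": [0,0,0],"fingers": 1}]'

```text
clock: 27.48
eef_pos: [514.5, 26.2, 123.7]
eef_rot: [3.14, -0.001, 0.704]
wrist_force: [4.8, -0.2, -10.2]
finger_gap: 12.8
```

```bash
python3 st.py; python3 look.py w12 126|grep -E "mask|pca"
```

```text
{'clock': np.float64(27.475), 'eef_pos': array([514.532,  26.221, 123.737]), 'eef_rot': array([ 3.14e+00, -1.00e-03,  7.04e-01]), 'wrist_force': array([  4.777,  -0.202, -10.222]), 'moment': array([-0.022, -1.161,  0.002]), 'finger_gap': np.float64(12.789)}
mask 1343 [515.33320789  28.56935729 134.99753865]
(513.6185913085938, 26.931583404541016) (41.92536163330078, 14.019062042236328) 38.699710845947266 pca long axis -140.4741350992935
```

In the notch (lift ≈7.4 mm, still spring-loaded). Seating it.

Emit:
send_rows --plan '[{"travel": [0,0,0.4],"delta_rot": [0,0,0],"fingers": 1},{"travel": [0,0,0.3],"delta_rot": [0,0,0],"fingers": 1},{"travel": [0,0,0],"delta_rot": [0,0,0],"fingers": 1}]'

```text
clock: 28.1
eef_pos: [514.7, 26.2, 123.3]
eef_rot: [3.14, -0.002, 0.704]
wrist_force: [4.9, -0.2, -8.1]
finger_gap: 13.0
```

Emit:
send_rows --plan '[{"travel": [0,0,0.3],"delta_rot": [0,0,0],"fingers": 1},{"travel": [0,0,0],"delta_rot": [0,0,0],"fingers": 1}]'

```text
clock: 28.35
eef_pos: [514.8, 26.2, 123.2]
eef_rot: [3.14, -0.002, 0.704]
wrist_force: [6.1, -0.2, -4.3]
finger_gap: 12.9
```

```bash
python3 st.py; python3 look.py w13 126|grep -E "mask|pca"
```

```text
{'clock': np.float64(28.35), 'eef_pos': array([514.79 ,  26.198, 123.188]), 'eef_rot': array([ 3.14e+00, -2.00e-03,  7.04e-01]), 'wrist_force': array([ 6.104, -0.186, -4.337]), 'moment': array([-0.134, -1.022, -0.026]), 'finger_gap': np.float64(12.885)}
mask 1340 [515.5364006  28.4859072 134.5557744]
(514.044921875, 26.738449096679688) (41.55092239379883, 13.2266206741333) 40.104583740234375 pca long axis -140.463362940158
```

Emit:
send_rows --plan '[{"travel": [0,0,0.2],"delta_rot": [0,0,0],"fingers": 1},{"travel": [0,0,0],"delta_rot": [0,0,0],"fingers": 0.3},{"travel": [0,0,0],"delta_rot": [0,0,0],"fingers": 0.3},{"travel": [0,0,0],"delta_rot": [0,0,0],"fingers": 0.3},{"travel": [0,0,0],"delta_rot": [0,0,0],"fingers": 0.3}]' --grip_force 10

```text
clock: 29.22
eef_pos: [513.9, 26.3, 122.0]
eef_rot: [-3.141, 0.0, 0.703]
wrist_force: [-0.3, 0.4, 0.6]
finger_gap: 32.9
```

```bash
python3 look.py w14 126
```

```text
{'clock': np.float64(29.225), 'joints': array([-0.02 ,  0.297,  1.706,  0.   ,  1.138,  0.848]), 'eef_pos': array([513.886,  26.343, 122.007]), 'eef_rot': array([-3.141,  0.   ,  0.703]), 'wrist_force': array([-0.287,  0.399,  0.607]), 'moment': array([-0.015, -0.03 , -0.061]), 'finger_gap': np.float64(32.916)}
housing [(array([511.7,  26.5,  54. ]), 0.66)]
knob_grip [(array([511.4,  29.6, 125. ]), 0.57)]
pin [(array([513.2,  29.9,  64.1]), 0.45)]
mask 1417 [515.24975222  28.47837808 134.11829217]
(513.8375244140625, 26.923795700073242) (41.68641662597656, 13.917966842651367) 39.89573669433594 pca long axis -140.12587730708114
carriage ((520.142333984375, 12.808219909667969), (89.66480255126953, 120.68348693847656), 25.177425384521484)
```

Released: it stays at lift 6.55 mm with zero wrist force. Light regrip, then drag the carriage along +y of the fixture.

Emit:
send_rows --plan '[{"travel": [0,0,0],"delta_rot": [0,0,0],"fingers": 1},{"travel": [0,0,0],"delta_rot": [0,0,0],"fingers": 1},{"travel": [0,0,0],"delta_rot": [0,0,0],"fingers": 1},{"travel": [0,0,0],"delta_rot": [0,0,0],"fingers": 1},{"travel": [0.52,-1.93,0],"delta_rot": [0,0,0],"fingers": 1},{"travel": [0.78,-2.9,0],"delta_rot": [0,0,0],"fingers": 1},{"travel": [0,0,0],"delta_rot": [0,0,0],"fingers": 1}]' --grip_force 12

```text
clock: 30.35
eef_pos: [511.8, 31.1, 122.1]
eef_rot: [-3.141, -0.0, 0.703]
wrist_force: [3.0, -1.5, 0.3]
finger_gap: 13.5
```

```bash
python3 look.py w15 126 | grep -E "clock|mask|pca|carr"
```

```text
{'clock': np.float64(30.35), 'joints': array([-0.011,  0.293,  1.712,  0.   ,  1.137,  0.857]), 'eef_pos': array([511.786,  31.119, 122.091]), 'eef_rot': array([-3.141, -0.   ,  0.703]), 'wrist_force': array([ 2.978, -1.532,  0.319]), 'moment': array([-0.24 , -0.351, -0.007]), 'finger_gap': np.float64(13.53)}
mask 1373 [512.97170363  33.82047834 134.23067863]
(511.4273986816406, 32.729881286621094) (41.08012771606445, 13.422511100769043) 40.48511505126953 pca long axis -139.39023815677467
carriage ((518.91455078125, 16.65430450439453), (89.0206298828125, 125.36785125732422), 25.599166870117188)
```

Knob and carriage moved together by 5 mm with lift held (6.6 mm). Continuing 48 mm.

Emit:
send_rows --plan '[{"travel": [1.03,-3.87,0],"delta_rot": [0,0,0],"fingers": 1},{"travel": [1.03,-3.87,0],"delta_rot": [0,0,0],"fingers": 1},{"travel": [1.03,-3.87,0],"delta_rot": [0,0,0],"fingers": 1},{"travel": [1.03,-3.87,0],"delta_rot": [0,0,0],"fingers": 1},{"travel": [1.03,-3.87,0],"delta_rot": [0,0,0],"fingers": 1},{"travel": [1.03,-3.87,0],"delta_rot": [0,0,0],"fingers": 1},{"travel": [1.03,-3.87,0],"delta_rot": [0,0,0],"fingers": 1},{"travel": [1.03,-3.87,0],"delta_rot": [0,0,0],"fingers": 1},{"travel": [1.03,-3.87,0],"delta_rot": [0,0,0],"fingers": 1},{"travel": [1.03,-3.87,0],"delta_rot": [0,0,0],"fingers": 1},{"travel": [1.03,-3.87,0],"delta_rot": [0,0,0],"fingers": 1},{"travel": [1.03,-3.87,0],"delta_rot": [0,0,0],"fingers": 1},{"travel": [0,0,0],"delta_rot": [0,0,0],"fingers": 1}]'

```text
clock: 32.22
eef_pos: [491.1, 74.6, 122.0]
eef_rot: [-3.141, -0.0, 0.703]
wrist_force: [3.3, -0.4, 1.9]
finger_gap: 13.3
```

```bash
python3 look.py w16 126 | grep -E "clock|mask|pca|carr"
```

```text
{'clock': np.float64(32.225), 'joints': array([0.077, 0.26 , 1.755, 0.   , 1.127, 0.944]), 'eef_pos': array([491.096,  74.551, 122.047]), 'eef_rot': array([-3.141, -0.   ,  0.703]), 'wrist_force': array([ 3.266, -0.376,  1.891]), 'moment': array([-0.061, -0.506,  0.017]), 'finger_gap': np.float64(13.297)}
mask 1422 [492.43535793  77.11195002 134.24793778]
(490.90093994140625, 76.10733032226562) (41.02428436279297, 13.865923881530762) 39.2474365234375 pca long axis -139.99500350722022
carriage ((513.485107421875, 43.24430847167969), (74.89984893798828, 115.55874633789062), 17.145936965942383)
```

Emit:
send_rows --plan '[{"travel": [0.3,-1.1,0],"delta_rot": [0,0,0],"fingers": 1},{"travel": [0,0,0],"delta_rot": [0,0,0],"fingers": 1}]'

```text
clock: 32.72
eef_pos: [490.9, 75.0, 122.1]
eef_rot: [3.141, -0.0, 0.703]
wrist_force: [4.7, -3.4, 2.4]
finger_gap: 13.6
```

Emit:
send_rows --plan '[{"travel": [0.15,-0.6,0],"delta_rot": [0,0,0],"fingers": 1},{"travel": [0,0,0],"delta_rot": [0,0,0],"fingers": 1}]'

```text
clock: 32.98
eef_pos: [490.8, 75.3, 122.2]
eef_rot: [3.14, -0.0, 0.703]
wrist_force: [4.6, -5.2, 3.0]
finger_gap: 13.2
```

```bash
python3 look.py w17 126 | grep -E "clock|mask|pca"
```

```text
{'clock': np.float64(32.975), 'joints': array([ 7.900e-02,  2.590e-01,  1.756e+00, -1.000e-03,  1.126e+00,
mask 1412 [492.28906296  77.58708803 134.34182062]
(490.602783203125, 75.96305847167969) (41.78163146972656, 13.77066707611084) 40.08994674682617 pca long axis -140.42997651905046
```

End stop felt (force rising). Releasing and retreating upward.

Emit:
send_rows --plan '[{"travel": [-0.2,0.8,0],"delta_rot": [0,0,0],"fingers": 1},{"travel": [0,0,0],"delta_rot": [0,0,0],"fingers": 0.3},{"travel": [0,0,0],"delta_rot": [0,0,0],"fingers": 0},{"travel": [0,0,0],"delta_rot": [0,0,0],"fingers": 0},{"travel": [0,0,0],"delta_rot": [0,0,0],"fingers": 0},{"travel": [0,0,-15],"delta_rot": [0,0,0],"fingers": 0},{"travel": [0,0,-25],"delta_rot": [0,0,0],"fingers": 0},{"travel": [0,0,-30],"delta_rot": [0,0,0],"fingers": 0},{"travel": [0,0,-30],"delta_rot": [0,0,0],"fingers": 0},{"travel": [0,0,0],"delta_rot": [0,0,0],"fingers": 0},{"travel": [0,0,0],"delta_rot": [0,0,0],"fingers": 0}]'

```text
clock: 34.6
eef_pos: [490.6, 75.1, 221.8]
eef_rot: [-3.141, 0.0, 0.703]
wrist_force: [-0.0, -0.4, -0.5]
finger_gap: 46.9
```

```bash
python3 look.py w18 126
python3 - <<'E'
from h import *
c=camera("scene");T=c["world_from_camera"]
for k in("knob_grip","sample_bottle","reagent_jar","meter","beaker"):
    print(k,[(np.round(w(T,d["at"])),round(d["confidence"],2)) for d in tip_of(k,"scene")[:1]])
E
```

```text
{'clock': np.float64(34.6), 'joints': array([ 0.078,  0.16 ,  1.633, -0.   ,  1.35 ,  0.946]), 'eef_pos': array([490.562,  75.051, 221.757]), 'eef_rot': array([-3.141,  0.   ,  0.703]), 'wrist_force': array([-0.002, -0.359, -0.461]), 'moment': array([-0.03 , -0.025, -0.042]), 'finger_gap': np.float64(46.913)}
housing [(array([487.2,  76.7,  54.9]), 0.55)]
knob_grip [(array([490.4,  77.7, 120.1]), 0.9)]
pin [(array([489.2,  76.7,  62.6]), 0.46)]
mask 638 [491.43158835  77.05331424 134.15657165]
(490.4366760253906, 76.42213439941406) (41.115631103515625, 13.449030876159668) 40.572139739990234 pca long axis -139.51811006646
carriage ((507.1335754394531, 39.022518157958984), (90.13297271728516, 117.50591278076172), 24.173297882080078)
knob_grip [(array([495.,  69., 123.]), 0.61)]
sample_bottle [(array([ 575., -100.,   12.]), 0.63)]
reagent_jar [(array([789.,   1.,   5.]), 0.83)]
meter [(array([ 569., -418.,    4.]), 0.88)]
beaker [(array([495., 391.,   2.]), 0.85)]
```

View pics/w18.png

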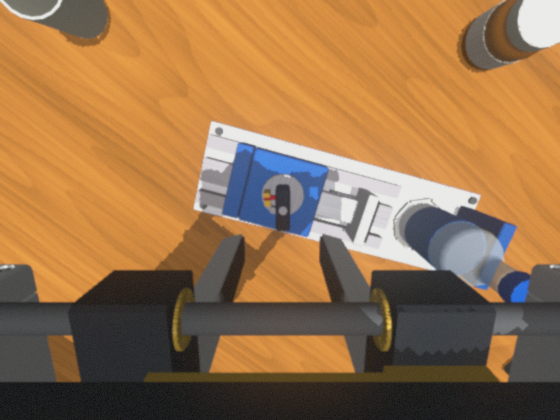

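The carriage (px (275,190)) is against the end stop (240,180), the knob is up at 6.6 mm and twisted, and the bottle stands in place. Handing in.

```bash
python3 -c "
from cell import manip; print(manip.sign_off())"
```

```text
the job is handed in; nothing more can be done
None
```

The clamp is open and the job is handed in at 34.6 s on the robot's clock; the hand-in reports no verdict.

I lifted the plunger about 13.5 mm and turned it clockwise until the wrist moment showed the stop, at about 1.35 rad. I then backed off about 0.04 rad and lowered it into the rest notch. I let go once to check that it stayed up, then dragged the carriage by the knob to the end stop and released it.

**Last checks:**
- **Plunger:** the camera put the lift at about 6.6 mm and the twist at about 1.31 rad, with the gripper clear of it.
- **Carriage:** it had moved about 54–55 mm, and the force rose at the end stop.
- **Surroundings:** bottle, jar, meter and beaker read within about 4 mm of their starting positions, which is the networks' accuracy.
- **Pin on the stop:** the moment peaked at about 0.15 N m, roughly 7 N, against the 20 N limit. The moment reading is noisy by about 0.05 N m.

**Checks that disagreed:**
- My early picture estimates of the stop angle (about 1.17 and then 1.27 rad) were too low. The force reading settled it at 1.35 rad.
- In the last scene picture the network put the knob about 8–9 mm from where the wrist camera put it. I went by the wrist camera, which agrees with the distance the arm moved.

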